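# Rinse the used trimming tools and put them back in the full crock

## Robot

A 6-joint arm with a two-finger parallel gripper is mounted at the origin on the work surface. World frame = base frame: x ahead of the robot, y to its left, z up, the work surface at z = 0. Lengths are in m, angles in degrees, forces in N, time in s.
With the tool pointing down it reaches from about 0.25 to 0.725 m from the base axis. Payload 9.7 kg.
Tool frame: the origin (TCP) lies at the very end of the fingers, on their centre line; the grasp point (between the pads) lies 19 mm behind it; z points along the fingers, y is the line along which they close (so a half turn about z gives the same grasp; the last joint's range is limited). The gripper opens to 85 mm and grips with 20 to 120 N. Pads are 22 mm wide; open, the fingers measure 114 mm over their backs; the gripper's body (76 mm by 85 mm) begins 54 mm behind the grasp point. The pads swing forward as they close: fully open they stand 13 mm farther back than shut.
Start: joints at [0, 4.979, 10.078, 95.1, 0, 90], TCP at [0.55, -0, 0.231] pointing down, gripper open.
Joint ranges: [-179.16, 179.16], [-48.56, 103.87], [-65.8, 70.77], [-126.05, 130.52], [-82.76, 87.17], [-180, 180]. Speed limits (degrees/s): [127.2, 127.2, 147.25, 180, 180, 180].

## Interface

Orientations are given as [roll, pitch, yaw] about the fixed x, y, z axes, in that order (R = Rz(yaw) Ry(pitch) Rx(roll)).
In Python, from workcell import bot, viewer, finder gives the robot as it stands. The module is installed in compiled form; this text tells all that it offers.
- The arm moves only by the shell command python3 -m inch 'ROWS' [FORCE]. ROWS is JSON, a list that holds one entry, the list of rows, each a list of 7 numbers: the opening in per cent of the stroke, from 0 (shut) to 100 (fully open), then the shift along the tool's x, y, z in mm, then the turn, a rotation vector about the tool's x, y, z in degrees. In form: [[[grip, tx, ty, tz, ax, ay, az], ...]]. A call has 1 to 8 rows; each row shifts and turns the commanded pose from where the row before left it, along the tool's axes as they then stand; what a row does not reach is not made up. A row lasts 1/8 s, in which the tool goes at most 62.5 mm and 10.7 degrees, less where a joint would pass 70% of its speed; a pose out of reach is approached as far as the arm can. A call with a gripper value outside its range is refused whole. The fingers move at their own pace and stop on an object; FORCE is the grip in N (left out, the last holds). Time passes only in rows, so rows that do not move let the fingers close. It gives the time, the measured TCP pose, the force, the opening and the grip force at its end, in the units of the state.
- bot.get_obs(): the state, without advancing time (a new reading comes with each control period).
- viewer.camera(name): name is "scene" or "side" or "wrist"; returns a dict with "pixels" (400x640x3 uint8, red, green, blue), "vfov" (degrees; the focal length in pixels is half the picture's height over the tangent of half this angle, whatever the lens; pixels are square), "cx", "cy" (the principal point, pixels), "R" (3x3) and "t" (3): a world point X has camera coordinates R X + t. Camera axes: x right, y down, z forward; pixel columns grow to the right and rows downward; lengths in m; the calibration is good to about 2 mm. The wrist camera is an equidistant fisheye: a pixel r from the principal point sees the ray r / f radians off the axis. A picture is of the moment at which its call begins. There is no depth.
- bot.job_done(): hands the job in; it is judged then, once.
Trained networks look in the newest picture that a camera, given by its name, has taken for a name from the list of things; names that differ only in an ending like _2 or _b are one class to them, and where a whole thing is asked for, a point or a joint stands for the part that bears it (a point fixed in the world has none). Each returns a list of dicts, best first, with "conf" (0 to 1); they miss things now and then, are a little off and sometimes report something else, mostly with a low value. They report only what shows in the picture. A call takes as long as a camera call.
- finder.outline_of(camera, thing): "pixels" (400x640 bool, what is visible of it) and "extent" ([centre column, centre row, width, height] in pixels, round what is visible of it).
- finder.mark_of(camera, thing): "position" ([column, row] in pixels: a listed point, or the origin of a listed thing).
The state is a dict: "time": time; "q": joint angles; "qd": joint speeds; "joint_efforts": joint torques, N m; "ee_pos": TCP position; "tcp_rot": TCP orientation; "wrist_force": force on the tool from outside, world axes, zero at the start; "torque": the same for the moment, N m; "opening": finger opening in m; "grasp_force": force on a finger pad.
Only numpy, scipy, OpenCV 4.12 (cv2) and the standard library are available. Lean on these libraries where they do the work, as an engineer would, in place of code of your own. Each camera call takes 0.05 s, during which the arm holds its last target. There are 200 camera calls.

## Task

Clear the tube rack of its used trimming tools (two or three of them), one at a time, thinnest handle first and thickest last: pull the tool up out of its tube, dip its tip well down into the rinse pot while holding it, then lower it gently, tip down, all the way into the white crock among the sticks already there and let go, before taking the next. The sticks may be nudged aside but must stay in the crock, the pot must stay upright on the table, and the green block and the dark bowl must be left alone.

Things in the scene. Friction and masses are not known exactly. Their poses are not given: they have to be found in the camera images.
- rack: Fixed rack for used tools: a dark wooden board 70 x 240 x 12 mm with three upright brown stoneware tubes in a row along its own y axis, at y = -80, 0 and +80 mm, each 36 mm outside and 26 mm inside diameter, rims 95 mm and inner floors 16 mm above the table. Origin: centre of the underside, on the table; z up. The row runs roughly away from the robot; the rack may stand left or right.
- crock_mouth (a point): Centre of the mouth of the white round storage crock (fixed, full of short sticks), level with its rim, 92 mm above the table; 94 mm outside, 84 mm inside diameter, wall 5 mm, inner floor 6 mm above the table. It may stand left or right.
- crock: The same white crock; origin at the centre of its underside, on the table; z up.
- pot_mouth (a point): Centre of the mouth of the rinse pot: a loose, empty, dark metal round pot, 98 mm outside and 88 mm inside diameter, wall 5 mm, 62 mm high, inner floor 6 mm up, about 0.45 kg. The point is level with its rim. It stands between rack and crock.
- pot: The same rinse pot; origin at the centre of its underside; z up.
- thick_mid (a point): The thickest used tool (may be absent): a straight tool 190 mm long with a round pale wooden handle 18 mm in diameter over all but its lowest 60 mm; tip: a flat steel loop 16 mm wide and 50 mm long. 45 g. Stands tip down in a tube of the rack, leaning a little, mostly to the rack's -x side. The point is on its axis, 95 mm from either end; z runs along it to the handle's free end.
- thick_tip (a point): The tip (lower end) of the thickest tool, on its axis; same axes.
- mid_mid (a point): The middle used tool (may be absent): a straight tool 175 mm long with a round pale wooden handle 14 mm in diameter over all but its lowest 60 mm; tip: a straight steel gouge 10 mm in diameter, 50 mm long. 30 g. Stands tip down in a tube of the rack, leaning a little, mostly to the rack's -x side. The point is on its axis, 87.5 mm from either end; z runs along it to the handle's free end.
- mid_tip (a point): The tip (lower end) of the middle tool, on its axis; same axes.
- thin_mid (a point): The thinnest used tool (may be absent): a straight tool 160 mm long with a round pale wooden handle 11 mm in diameter over all but its lowest 55 mm; tip: a thin steel rod with an 8 mm ball end. 20 g. Stands tip down in a tube of the rack, leaning a little, mostly to the rack's -x side. The point is on its axis, 80 mm from either end; z runs along it to the handle's free end.
- thin_tip (a point): The tip (lower end) of the thinnest tool, on its axis; same axes.
- stick0_mid (a point): One of five sticks that stand loosely in the crock: round brown wood 12 mm in diameter, 118 mm long, 20 g. The point is half-way along it; z runs along it, upward. They fan outward against the rim and may be nudged.
- stick1_mid (a point): One of five sticks that stand loosely in the crock: round brown wood 12 mm in diameter, 118 mm long, 20 g, with a copper band. The point is half-way along it; z runs along it, upward. They fan outward against the rim and may be nudged.
- stick2_mid (a point): One of five sticks that stand loosely in the crock: round brown wood 12 mm in diameter, 118 mm long, 20 g. The point is half-way along it; z runs along it, upward. They fan outward against the rim and may be nudged.
- stick3_mid (a point): One of five sticks that stand loosely in the crock: round brown wood 12 mm in diameter, 118 mm long, 20 g, with a copper band. The point is half-way along it; z runs along it, upward. They fan outward against the rim and may be nudged.
- stick4_mid (a point): One of five sticks that stand loosely in the crock: round brown wood 12 mm in diameter, 118 mm long, 20 g. The point is half-way along it; z runs along it, upward. They fan outward against the rim and may be nudged.
- block: Bystander: a green block 60 x 110 x 50 mm on the table, beyond the work, to be left alone. Origin: centre of the underside.
- teabowl: Bystander: a dark wooden bowl, 110 mm across and 50 mm high, beyond the work, to be left alone. Origin: centre of the underside.

How it is judged:
By the outcome, as a careful person would: the job done as asked, in the order asked, and still so for the second after the job is handed in, with the robot touching nothing.
Of thick, mid, thin only 2 to 3 are there at a start; the rules pass over those that are not, and their reading is None.
At some moment in a run one of pot may be knocked a few centimetres aside while the robot is not near it.
It also fails if it takes over 210 s, if anything falls off the work surface, if the arm or the gripper's body presses on something with over 40 N, if the wrist force passes 120 N, or if a joint passes its speed limit or range.

## Working session

There is one attempt and no reset: what is moved stays moved. The work goes in short steps, Python scripts to look and compute and a shell command to move; the robot and the scene stay as the last step left them, time stands still between calls to the robot, and variables do not carry over. Pictures are saved under pics/ and viewed, at most 14 in all, crops included, and the job is handed in when it is done.

```bash
mkdir -p pics; ls; cat > h.py <<'E'
import numpy as np, cv2
from workcell import bot, viewer, finder
def cam(n,save=None):
    c=viewer.camera(n)
    if save: cv2.imwrite('pics/'+save,c['pixels'][:,:,::-1])
    c['f']=c['pixels'].shape[0]/2/np.tan(np.radians(c['vfov']/2)); c['R']=np.array(c['R']);c['t']=np.array(c['t']);c['n']=n
    return c
def ray(c,p):
    u=np.array([p[0]-c['cx'],p[1]-c['cy']])/c['f']
    if c['n']=='wrist':
        r=np.linalg.norm(u); d=np.r_[u/max(r,1e-9)*np.sin(r),np.cos(r)]
    else: d=np.r_[u,1]
    d=c['R'].T@d; return -c['R'].T@c['t'], d/np.linalg.norm(d)
def atz(c,p,z):
    o,d=ray(c,p); return o+d*(z-o[2])/d[2]
def tri(obs):
    A=np.zeros((3,3));b=np.zeros(3)
    for c,p in obs:
        o,d=ray(c,p);M=np.eye(3)-np.outer(d,d);A+=M;b+=M@o
    X=np.linalg.solve(A,b)
    return X,[np.linalg.norm(np.cross(X-ray(c,p)[0],ray(c,p)[1])) for c,p in obs]
def proj(c,X):
    x=c['R']@np.array(X)+c['t']
    if c['n']=='wrist':
        th=np.arctan2(np.hypot(x[0],x[1]),x[2]);u=x[:2]/np.hypot(x[0],x[1])*th
    else: u=x[:2]/x[2]
    return u*c['f']+[c['cx'],c['cy']]
E
python3 - <<'E'
from h import *
np.set_printoptions(precision=4,suppress=True)
cs=[cam('scene','s0.png'),cam('side','d0.png'),cam('wrist','w0.png')]
for c in cs: print(c['n'],ray(c,[c['cx'],c['cy']]))
for n in 'rack crock_mouth crock pot_mouth pot thick_mid thick_tip mid_mid mid_tip thin_mid thin_tip block teabowl'.split():
    o=[]
    for c in cs:
        m=finder.mark_of(c['n'],n)
        if m: o.append((c,m[0]['position'])); print(n,c['n'],round(m[0]['conf'],2),np.round(m[0]['position'],1))
    if len(o)>1:
        print('   tri',*tri(o)); 
        print('   tri2',*tri(o[:2]))
print(bot.get_obs())
E
```

```text
pics
scene (array([ 1.3293, -0.0395,  0.7898]), array([-0.7218,  0.0363, -0.6912]))
side (array([ 0.5614, -1.0023,  0.6914]), array([ 0.0394,  0.8681, -0.4949]))
wrist (array([0.5501, 0.0745, 0.3732]), array([-0.    , -0.2926, -0.9562]))
rack scene 0.83 [229.7 208. ]
rack side 0.85 [283.8 288.4]
rack wrist 0.76 [302.7 311.8]
   tri [ 0.5172 -0.2132  0.0081] [np.float64(0.00573984567977448), np.float64(0.00574548220667474), np.float64(0.0015678178354937824)]
   tri2 [ 0.5174 -0.2144  0.0095] [np.float64(0.0056223988821707755), np.float64(0.005622398882170791)]
crock_mouth scene 0.71 [420.8 181.9]
crock_mouth side 0.65 [301.3 179.4]
   tri [0.5513 0.2193 0.0944] [np.float64(0.0015863813394656034), np.float64(0.0015863813394656884)]
   tri2 [0.5513 0.2193 0.0944] [np.float64(0.0015863813394656034), np.float64(0.0015863813394656884)]
crock scene 0.57 [415.6 212.7]
crock side 0.91 [300.4 202.8]
crock wrist 0.38 [470.6 224.8]
   tri [0.6258 0.0781 0.135 ] [np.float64(0.11343460501710914), np.float64(0.08615711535281584), np.float64(0.09898403254898194)]
   tri2 [0.5509 0.2221 0.003 ] [np.f
[... 2089 characters left out ...]
ri [0.7124 0.0162 0.0818] [np.float64(0.1721330632141941), np.float64(0.14337292811821384), np.float64(0.060813340750219144)]
   tri2 [0.7043 0.0834 0.0284] [np.float64(0.1507131982886981), np.float64(0.15071319828869809)]
{'time': 2.1, 'q': array([ 0.0009,  4.9794, 10.0773, 95.101 , -0.0011, 90.0002]), 'qd': array([ 0.0109,  0.0191,  0.06  , -0.0246,  0.0046, -0.0637]), 'joint_efforts': array([ -0.0003, -52.0093,  46.4857,   0.0016,  -0.0001,  -0.    ]), 'ee_pos': array([0.55  , 0.    , 0.2313]), 'tcp_rot': array([-179.9969,    0.0011,   90.0007]), 'wrist_force': array([0.8655, 0.3988, 0.2775]), 'torque': array([ 0.0128, -0.0704,  0.0329]), 'grasp_force': 0.0, 'opening': 0.0853622858969834}
```

View pics/s0.png

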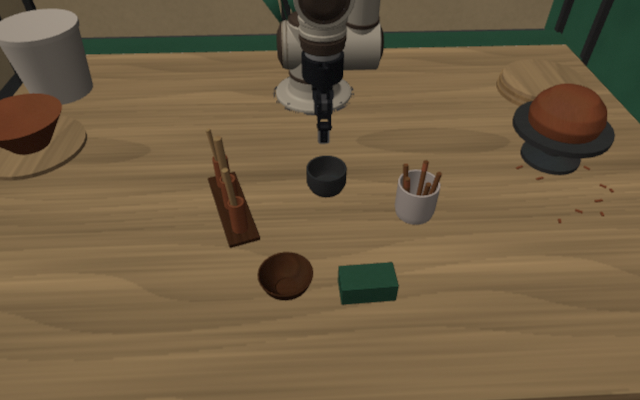

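View pics/d0.png

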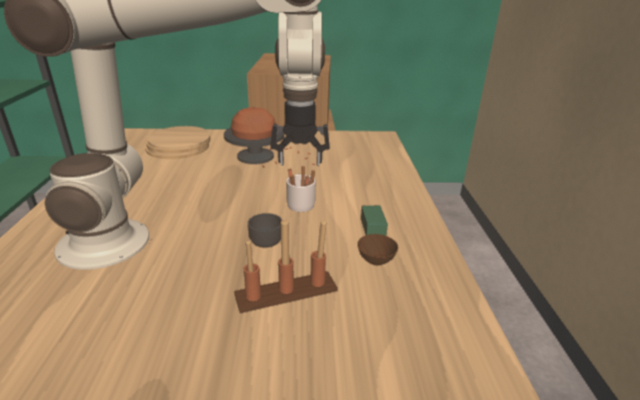

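View pics/w0.png

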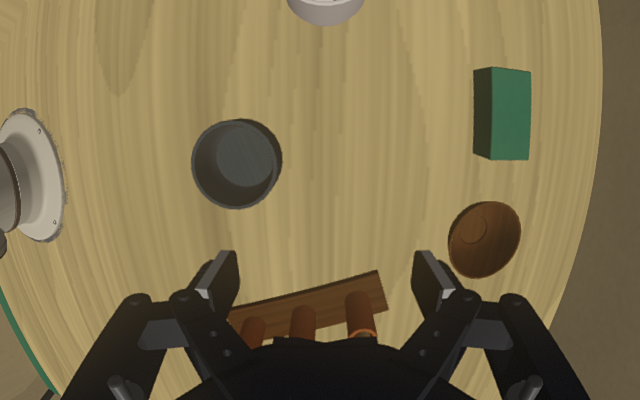

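Scene: rack at (230,208) with three tools – thin nearest the robot, thick middle, mid farthest; pot (326,175), crock (418,195), bowl (286,277), block (368,283). Side and wrist agree. Now the tools' axes.

```bash
cat >> h.py <<'E'
def fitline(c,n,k=0):
    r=finder.outline_of(c['n'],n)
    if not r: return None
    m=r[k]['pixels'].astype(np.uint8); ys,xs=np.nonzero(m)
    vx,vy,x0,y0=cv2.fitLine(np.c_[xs,ys].astype(np.float32),cv2.DIST_HUBER,0,.01,.01).ravel()
    if vy<0: vx,vy=-vx,-vy
    s=(xs-x0)*vx+(ys-y0)*vy; p=np.array([x0,y0]);v=np.array([vx,vy])
    return dict(conf=r[k]['conf'],top=p+v*s.min(),bot=p+v*s.max(),n=len(xs))
def axis(obs):  # obs: (c,line) two views -> axis dir, and top by nearest
    ns=[]
    for c,l in obs:
        o,d1=ray(c,l['top']);_,d2=ray(c,l['bot']);n=np.cross(d1,d2);ns.append((n/np.linalg.norm(n),o))
    a=np.cross(ns[0][0],ns[1][0]);a/=np.linalg.norm(a);a*=np.sign(a[2])
    A=np.array([ns[0][0],ns[1][0],[0,0,1]]);P=lambda z:np.linalg.solve(A,[ns[0][0]@ns[0][1],ns[1][0]@ns[1][1],z])
    return a,P
E
python3 - <<'E'
from h import *
np.set_printoptions(precision=4,suppress=True)
cs=[cam('scene'),cam('side')]
for n in ['thin_mid','mid_mid','thick_mid']:
    o=[(c,fitline(c,n)) for c in cs]
    for c,l in o: print(n,c['n'],l)
    if all(l for _,l in o):
        a,P=axis(o); print('  dir',a,'z.1',P(.1),'z.15',P(.15),'z.02',P(.02)); 
        print('  top',tri([(c,l['top']) for c,l in o]))
E
```

```text
thin_mid scene {'conf': 0.5, 'top': array([206.6908, 128.7849]), 'bot': array([216.4631, 160.1672]), 'n': 170}
thin_mid side {'conf': 0.69, 'top': array([247.8015, 240.9342]), 'bot': array([250.2813, 271.1411]), 'n': 169}
  dir [ 0.0079 -0.0871  0.9962] z.1 [ 0.4419 -0.2455  0.1   ] z.15 [ 0.4423 -0.2499  0.15  ] z.02 [ 0.4412 -0.2385  0.02  ]
  top (array([ 0.4425, -0.2524,  0.1782]), [np.float64(7.921761310416094e-05), np.float64(7.921761310402248e-05)])
mid_mid scene {'conf': 0.66, 'top': array([313.69  , 157.9076]), 'bot': array([337.4704, 194.6959]), 'n': 1420}
mid_mid side {'conf': 0.66, 'top': array([322.64  , 222.9616]), 'bot': array([318.9943, 257.1062]), 'n': 182}
  dir [ 0.0186 -0.4338  0.9008] z.1 [0.6194 0.0426 0.1   ] z.15 [0.6204 0.0185 0.15  ] z.02 [0.6177 0.0811 0.02  ]
  top (array([ 0.5827, -0.041 ,  0.1414]), [np.float64(0.050129937081137554), np.float64(0.05012993708113762)])
thick_mid scene {'conf': 0.88, 'top': array([217.2243, 134.1553]), 'bot': array([224.0756, 168.3852]), 'n': 310}
thick_mid side {'conf': 0.68, 'top': array([282.8151, 219.9746]), 'bot': array([284.1898, 264.0876]), 'n': 363}
  dir [-0.0049 -0.0137  0.9999] z.1 [ 0.516 -0.214  0.1  ] z.15 [ 0.5158 -0.2147  0.15  ] z.02 [ 0.5164 -0.2129  0.02  ]
  top (array([ 0.5142, -0.2171,  0.2111]), [np.float64(0.002368808362613839), np.float64(0.0023688083626137828)])
```

```bash
cat >> h.py <<'E'
from scipy.spatial.transform import Rotation as Ro
def goto(pos,a=(0,0,1),ydir=None,o=None):
    "tool-frame shift (mm) then rotvec (deg) to put TCP at pos with tool z=-a, tool y ~ ydir"
    o=o or bot.get_obs(); R=Ro.from_euler('xyz',o['tcp_rot'],degrees=True).as_matrix()
    z=-np.array(a,float);z/=np.linalg.norm(z); y=R[:,1] if ydir is None else np.array(ydir,float)
    y=y-z*(y@z);y/=np.linalg.norm(y); T=np.c_[np.cross(y,z),y,z]
    print('shift first',np.round(R.T@(np.array(pos)-o['ee_pos'])*1e3,1),'then turn',np.round(np.degrees(Ro.from_matrix(R.T@T).as_rotvec()),1))
    print('or after turn, shift',np.round(T.T@(np.array(pos)-o['ee_pos'])*1e3,1), 'now',np.round(o['ee_pos'],4),np.round(o['tcp_rot'],1),'F',np.round(o['wrist_force'],1),'t',o['time'],'open',round(o['opening'],4))
E
python3 -c "
from h import *
goto([.442,-.258,.245],(.008,-.087,.996),(.94,.342,0))"
```

```text
shift first [-258.  -108.   -13.7] then turn [ -0.4   5.  -19.9]
or after turn, shift [-203.6 -189.   -35.3] now [0.55   0.     0.2313] [-180.   -0.   90.] F [ 1.2 -0.6  0.1] t 2.5 open 0.0853
```

```bash
python3 -m inch '[[[47,-36,-15,-6,0,0,0],[47,-37,-15.5,-6,0,0,0],[47,-37,-15.5,-6,0,0,0],[47,-37,-15.5,-6,0,0,0],[47,-37,-15.5,0,0,0,0],[47,-37,-15.5,0,-0.1,1.6,-6.6],[47,-37,-13.5,0,-0.1,1.7,-6.7],[47,0,0,0,-0.1,1.7,-6.6]]]' 30; python3 - <<'E'
from h import *
goto([.442,-.258,.245],(.008,-.087,.996),(.94,.342,0))
c=cam('wrist','w1.png')
for n in ['thin_mid','rack','thick_mid','mid_mid']:
    for m in finder.mark_of('wrist',n)[:2]: print(n,m)
for z,P in [(.178,[.4425,-.2524,.178]),(.15,[.4423,-.2499,.15]),(.1,[.4419,-.2455,.1])]: print(z,proj(c,P))
E
```

```text
time: 3.5
ee_pos: [0.4475, -0.2614, 0.254]
tcp_rot: [178.8, -4.9, 110.0]
wrist_force: [0.0, 0.2, -1.2]
opening: 0.0401
grasp_force: 0.0
shift first [ 4.3 -4.2  9.3] then turn [-0.1 -0.   0. ]
or after turn, shift [ 4.3 -4.2  9.3] now [ 0.4475 -0.2614  0.254 ] [178.8  -4.9 110. ] F [ 0.   0.2 -1.2] t 3.5 open 0.0401
thin_mid {'position': [321.5, 177.1], 'conf': 0.73}
rack {'position': [383.6, 167.3], 'conf': 0.63}
thick_mid {'position': [409.1, 179.6], 'conf': 0.94}
mid_mid {'position': [476.2, 178.5], 'conf': 0.91}
mid_mid {'position': [573.7, 60.1], 'conf': 0.51}
0.178 [320.22151348 202.98088853]
0.15 [320.78759795 192.54530912]
0.1 [321.49141484 178.55308469]
```

View pics/w1.png

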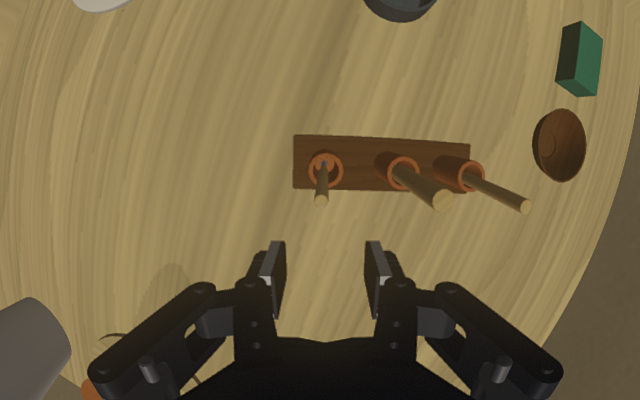

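Tool top at (321,202), 1 px from the prediction; line up and descend.

```bash
python3 -c "
from h import *
goto([.4422,-.2488,.137])"
```

```text
shift first [  1.8  -4.7 117.8] then turn [ 1.1 -4.8  0. ]
or after turn, shift [ 11.7  -2.4 117.3] now [ 0.4485 -0.259   0.2543] [178.9  -4.8 109.8] F [-0.3 -0.5 -0.4] t 3.75 open 0.0404
```

```bash
python3 -m inch '[[[47,1.8,-4.7,0,0,0,0],[47,0,0,30,0,0,0],[47,0,0,30,0,0,0],[47,0,0,30,0,0,0],[47,0,0,28,0,0,0],[47,0,0,0,0,0,0]]]' 30; python3 - <<'E'
from h import *
goto([.4422,-.2488,.137])
cam('wrist','w2.png')
E
```

```text
time: 4.5
ee_pos: [0.4411, -0.2479, 0.1353]
tcp_rot: [179.0, -5.0, 110.0]
wrist_force: [-0.0, -0.2, 0.5]
opening: 0.0401
grasp_force: 0.0
shift first [-1.   0.8 -1.8] then turn [ 1. -5.  0.]
or after turn, shift [-1.2  0.7 -1.7] now [ 0.4411 -0.2479  0.1353] [179.  -5. 110.] F [-0.  -0.2  0.5] t 4.5 open 0.0401
```

View pics/w2.png

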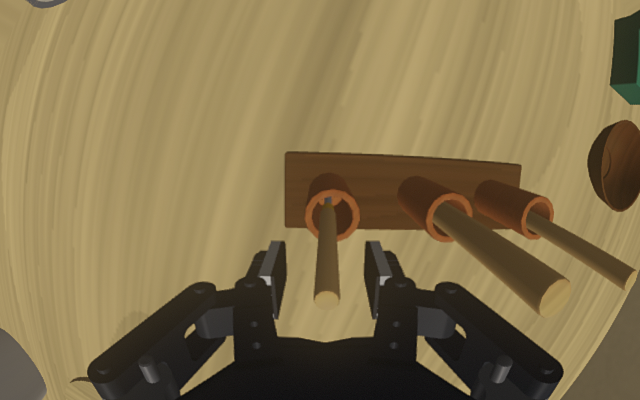

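Handle top (326,298) lies midway between the pads. Grip and pull up.

```bash
python3 -m inch '[[[0,0,0,0,0,0,0],[0,0,0,0,0,0,0],[0,0,0,0,0,0,0],[0,0,0,0,0,0,0],[0,0,0,-15,0,0,0],[0,0,0,-30,0,0,0],[0,0,0,-30,0,0,0],[0,0,0,-30,0,0,0]]]' 40; python3 -m inch '[[[0,0,0,-30,0,0,0],[0,0,0,-30,0,0,0],[0,0,0,-10,-0.5,-2.5,0],[0,0,0,0,-0.5,-2.5,0],[0,0,0,0,0,0,0]]]'; python3 - <<'E'
from h import *
np.set_printoptions(precision=4,suppress=True)
c=cam('wrist','w3.png');c1=cam('scene');c2=cam('side')
o=[]
for n in ['thin_mid','thin_tip','pot_mouth','crock_mouth']:
    l=[]
    for k in (c,c1,c2):
        m=finder.mark_of(k['n'],n)
        if m: l.append((k,m[0]['position'])); print(n,k['n'],round(m[0]['conf'],2),m[0]['position'], atz(k,m[0]['position'],.062 if n[0]=='p' else .092) if n[0] in'pc' else '')
    if len(l)>1: print(tri(l))
goto([.454,.0155,.30])
E
```

```text
time: 5.55
ee_pos: [0.4431, -0.2583, 0.2432]
tcp_rot: [178.8, -4.8, 110.0]
wrist_force: [0.2, -0.0, 0.3]
opening: 0.0099
grasp_force: 39.0
time: 6.18
ee_pos: [0.4435, -0.2635, 0.3115]
tcp_rot: [177.8, 0.3, 109.8]
wrist_force: [-0.5, 0.6, 0.1]
opening: 0.0097
grasp_force: 39.0
thin_mid wrist 0.96 [323.0, 221.2] 
thin_mid scene 0.48 [194.6, 91.5] 
thin_mid side 0.87 [246.6, 205.8] 
(array([ 0.4444, -0.2614,  0.271 ]), [np.float64(0.0015466351674137604), np.float64(0.0024276622516034973), np.float64(0.0029795493687261518)])
thin_tip wrist 0.67 [325.5, 188.4] 
thin_tip scene 0.63 [202.3, 123.8] 
thin_tip side 0.67 [300.8, 179.8] 
(array([ 0.5057, -0.232 ,  0.2728]), [np.float64(0.06870322636953086), np.float64(0.03266591219768943), np.float64(0.06072264738415863)])
pot_mouth scene 0.86 [323.5, 168.3] [0.4523 0.0084 0.062 ]
pot_mouth side 0.87 [262.9, 221.4] [0.4464 0.0139 0.062 ]
(array([0.4483, 0.0096, 0.062 ]), [np.float64(0.0027749574312927894), np.float64(0.002774957431292842)])
crock_mouth scene 0.76 [421.9, 184.2] [0.5541 0.2221 0.092 ]
crock_mouth side 0.71 [297.7, 180.7] [0.5408 0.2117 0.092 ]
(array([0.5415, 0.2267, 0.0829]), [np.float64(0.0018137590779844493), np.float64(0.0018137590779844866)])
shift first [259.7 103.9  14.2] then turn [ 2.1  0.1 -0. ]
or after turn, shift [259.6 104.3  11. ] now [ 0.4439 -0.2641  0.311 ] [177.9   0.1 109.8] F [ 0.3 -0.6  0.6] t 6.925 open 0.0098
```

View pics/w3.png

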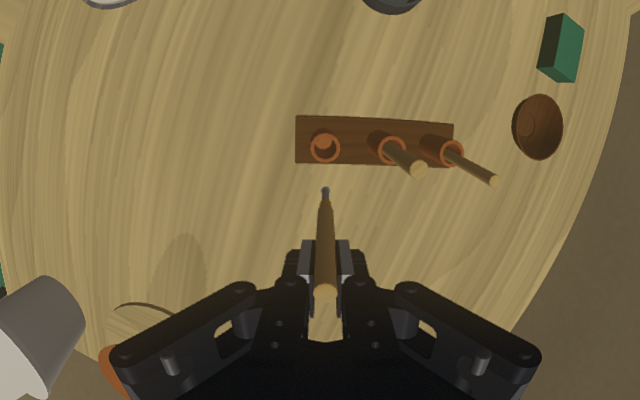

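```bash
python3 -m inch '[[[0,32,12.6,0,2.1,0,0],[0,32,12.6,0,0,0,0],[0,32,12.6,5,0,0,0],[0,32,12.6,10,0,0,0],[0,32,12.6,10,0,0,0],[0,32,12.6,10,0,0,0],[0,32,12.6,10,0,0,0],[0,32,12.6,10,0,0,0]]]'; python3 - <<'E'
from h import *
np.set_printoptions(precision=4,suppress=True)
c=cam('wrist','w4.png');c1=cam('scene')
for n in ['thin_tip','thin_mid','pot_mouth','crock_mouth']:
    l=[]
    for k in (c,c1):
        m=finder.mark_of(k['n'],n)
        if m: l.append((k,m[0]['position'])); print(n,k['n'],round(m[0]['conf'],2),m[0]['position'], atz(k,m[0]['position'],.062 if n[0]=='p' else .092) if n[0] in'pc' else '')
    if len(l)>1: print(tri(l))
goto([.451,.012,.25])
E
```

```text
time: 7.92
ee_pos: [0.4519, 0.0119, 0.2557]
tcp_rot: [179.9, 0.2, 109.8]
wrist_force: [0.3, -0.3, 0.2]
opening: 0.0102
grasp_force: 39.1
thin_tip wrist 0.82 [325.7, 185.3] 
thin_tip scene 0.63 [327.1, 143.9] 
(array([0.4513, 0.0168, 0.1335]), [np.float64(0.0002398582024073445), np.float64(0.00023985820240731825)])
thin_mid wrist 0.79 [325.4, 222.5] 
thin_mid scene 0.72 [326.7, 114.0] 
(array([0.4519, 0.0145, 0.2151]), [np.float64(0.0004006820451227197), np.float64(0.00040068204512269917)])
pot_mouth wrist 0.82 [325.6, 170.1] [0.4521 0.0157 0.062 ]
pot_mouth scene 0.87 [326.6, 166.7] [0.4467 0.0162 0.062 ]
(array([0.4517, 0.0162, 0.066 ]), [np.float64(0.0003111191609698476), np.float64(0.0003111191609698566)])
crock_mouth wrist 0.66 [477.7, 37.5] [0.5506 0.2146 0.092 ]
crock_mouth scene 0.77 [418.2, 179.8] [0.539  0.2168 0.092 ]
(array([0.5478, 0.2128, 0.0993]), [np.float64(0.0012260797379316083), np.float64(0.0012260797379315764)])
shift first [ 2.2 -0.4  6.1] then turn [ 0.1  0.2 -0. ]
or after turn, shift [ 2.1 -0.4  6.1] now [0.4521 0.0101 0.2561] [179.9   0.2 109.8] F [ 0.4 -0.4  1.1] t 8.425 open 0.0095
```

View pics/w4.png

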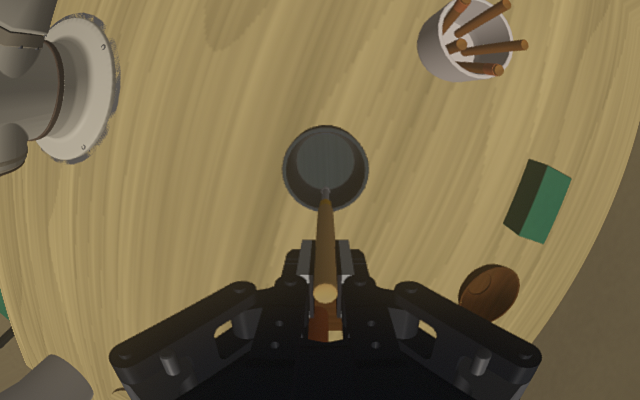

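Tip (326,187) is centred over the pot (326,168 mouth); dip, pause, and lift; crock with sticks at (470,40).

```bash
python3 -m inch '[[[0,0,0,30,0,0,0],[0,0,0,30,0,0,0],[0,0,0,30,0,0,0],[0,0,0,20,0,0,0],[0,0,0,0,0,0,0],[0,0,0,0,0,0,0]]]';  python3 -m inch '[[[0,0,0,-30,0,0,0],[0,0,0,-30,0,0,0],[0,0,0,-35,0,0,0],[0,0,0,-35,0,0,0],[0,0,0,-15,0,0,0]]]'; python3 -c "
from h import *
goto([.549,.190,.29])"
```

```text
time: 9.18
ee_pos: [0.4525, 0.0103, 0.147]
tcp_rot: [179.9, 0.2, 109.8]
wrist_force: [0.8, -0.8, 0.3]
opening: 0.01
grasp_force: 39.1
time: 9.8
ee_pos: [0.4525, 0.0108, 0.2943]
tcp_rot: [179.7, 0.2, 109.8]
wrist_force: [0.7, 0.0, -0.3]
opening: 0.0097
grasp_force: 39.1
shift first [135.9 151.5   4.5] then turn [ 0.3  0.2 -0. ]
or after turn, shift [135.9 151.5   4.3] now [0.4525 0.0108 0.2943] [179.7   0.2 109.8] F [ 0.7  0.  -0.3] t 9.8 open 0.0097
```

```bash
python3 -m inch '[[[0,27,27,0,0,0,0],[0,27,27,0,0,0,0],[0,27,27,0,0,0,0],[0,27,27,0,0,0,0],[0,27,27,0,0,0,0],[0,25,25,0,0,0,0],[0,0,0,0,0,0,0]]]';  python3 - <<'E'
from h import *
np.set_printoptions(precision=4,suppress=True)
c=cam('wrist','w5.png');c1=cam('scene');c2=cam('side')
for n in ['thin_tip','crock_mouth','stick0_mid','crock']:
    l=[]
    for k in (c,c1,c2):
        m=finder.mark_of(k['n'],n)
        if m:
            l.append((k,m[0]['position'])); print(n,k['n'],round(m[0]['conf'],2),m[0]['position'], atz(k,m[0]['position'],.092) if n[0] in'pc' else '')
    if len(l)>1: print(tri(l))
for P in ([.549,.216,.092],[.549+.047,.216,.092]): print(proj(c,P))
goto([.549,.216,.29])
E
```

```text
time: 10.68
ee_pos: [0.549, 0.2175, 0.2905]
tcp_rot: [180.0, 0.1, 109.9]
wrist_force: [1.0, 0.0, -0.2]
opening: 0.0102
grasp_force: 39.1
thin_tip wrist 0.65 [324.4, 186.1] 
thin_tip scene 0.57 [423.1, 153.3] 
thin_tip side 0.69 [301.1, 159.6] 
(array([0.5476, 0.2173, 0.1664]), [np.float64(0.003682949272072625), np.float64(0.0062470595027457635), np.float64(0.005330936393318184)])
crock_mouth wrist 0.96 [326.3, 174.5] [0.5519 0.2159 0.092 ]
crock_mouth scene 0.97 [421.0, 184.0] [0.5533 0.2202 0.092 ]
crock_mouth side 0.89 [299.1, 176.2] [0.5448 0.2447 0.092 ]
(array([0.5505, 0.2196, 0.0986]), [np.float64(0.0023878788108977035), np.float64(0.006792326507915822), np.float64(0.007323247699382795)])
stick0_mid wrist 0.66 [339.3, 144.7] 
stick0_mid scene 0.62 [427.0, 191.9] 
stick0_mid side 0.45 [302.5, 184.9] 
(array([0.5543, 0.2437, 0.0629]), [np.float64(0.006325226569618054), np.float64(0.006647883844862237), np.float64(0.0023409973506599104)])
crock wrist 0.88 [323.1, 159.8] [0.5428 0.2305 0.092 ]
crock scene 0.75 [416.6, 213.0] [0.6432 0.1928 0.092 ]
crock side 0.59 [301.2, 204.1] [0.5531 0.0604 0.092 ]
(array([0.551 , 0.2195, 0.0016]), [np.float64(0.005156772621696489), np.float64(0.004527981413664944), np.float64(0.0010242427934669903)])
[323.9111 173.5716]
[362.4783 187.3232]
shift first [0.1 0.9 0.6] then turn [ 0.   0.1 -0. ]
or after turn, shift [0.1 0.9 0.6] now [0.5482 0.2155 0.2906] [180.    0.1 109.8] F [ 0.   0.1 -0.7] t 11.425 open 0.0096
```

View pics/w5.png

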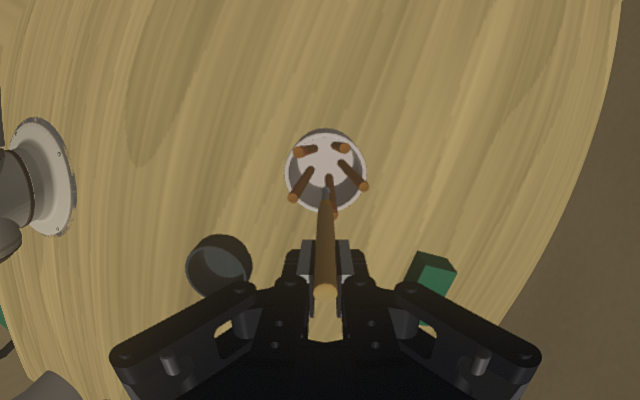

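Sticks fan out, tops around the rim, centre (325,165) free. Lower at the centre.

```bash
python3 -m inch '[[[0,0,3,20,0,0,0],[0,0,0,20,0,0,0],[0,0,0,20,0,0,0],[0,0,0,20,0,0,0],[0,0,0,18,0,0,0],[0,0,0,15,0,0,0],[0,0,0,12,0,0,0],[0,0,0,10,0,0,0]]]';python3 -m inch '[[[0,0,0,7,0,0,0],[0,0,0,7,0,0,0],[0,0,0,5,0,0,0],[0,0,0,0,0,0,0]]]'; python3 - <<'E'
from h import *
np.set_printoptions(precision=4,suppress=True)
c=cam('wrist','w6.png');c1=cam('scene')
l=[(k,m[0]['position']) for k in (c,c1) for m in [finder.mark_of(k['n'],'thin_mid')] if m]
print(l and tri(l)); goto([.55,.218,.12])
E
```

```text
time: 12.42
ee_pos: [0.5513, 0.2164, 0.1552]
tcp_rot: [180.0, 0.1, 109.8]
wrist_force: [-0.2, -0.2, -0.2]
opening: 0.0098
grasp_force: 39.1
time: 12.92
ee_pos: [0.5511, 0.2162, 0.1363]
tcp_rot: [180.0, 0.1, 109.8]
wrist_force: [-0.2, 0.4, -0.4]
opening: 0.0097
grasp_force: 39.1
(array([0.5486, 0.2153, 0.0941]), [np.float64(0.003023982231318849), np.float64(0.0030239822313187677)])
shift first [ 2.1 -0.8 17. ] then turn [ 0.1  0.1 -0. ]
or after turn, shift [ 2.  -0.8 17. ] now [0.5514 0.2164 0.137 ] [179.9   0.1 109.8] F [ 0.5 -0.5 -0.4] t 13.125 open 0.0097
```

View pics/w6.png

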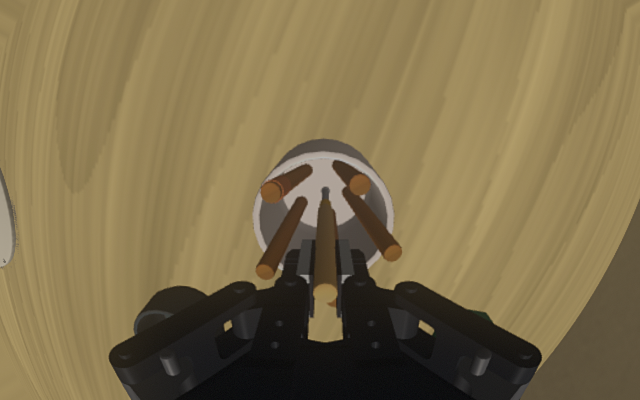

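Tip (325,190) on the free floor. A few mm more until contact.

```bash
python3 -m inch '[[[0,0,0,2.5,0,0,0],[0,0,0,2.5,0,0,0],[0,0,0,2,0,0,0],[0,0,0,0,0,0,0]]]';python3 -m inch '[[[0,0,0,1.5,0,0,0],[0,0,0,0,0,0,0]]]';
```

```text
time: 13.62
ee_pos: [0.5512, 0.2162, 0.1293]
tcp_rot: [180.0, 0.1, 109.8]
wrist_force: [-0.0, -0.8, -0.7]
opening: 0.0099
grasp_force: 39.1
time: 13.88
ee_pos: [0.5514, 0.2163, 0.1286]
tcp_rot: [179.9, 0.1, 109.8]
wrist_force: [-1.0, -0.7, 2.8]
opening: 0.0096
grasp_force: 39.6
```

Contact at 2.8 N. Release, rise.

```bash
python3 -m inch '[[[32,0,0,0,0,0,0],[32,0,0,0,0,0,0],[32,0,0,0,0,0,0],[32,0,0,0,0,0,0],[32,0,0,-10,0,0,0],[32,0,0,-20,0,0,0],[32,0,0,-30,0,0,0],[32,0,0,-30,0,0,0]]]';python3 -m inch '[[[47,0,0,-30,0,0,0],[47,0,0,-30,0,0,0],[47,0,0,0,0,0,0]]]'; python3 - <<'E'
from h import *
np.set_printoptions(precision=4,suppress=True)
c=cam('wrist','w7.png')
cs=[cam('scene'),cam('side')]
for n in ['mid_mid','thick_mid']:
    o=[(c,fitline(c,n)) for c in cs]
    for c,l in o: print(n,c['n'],l)
    if all(l for _,l in o):
        a,P=axis(o); print('  dir',a,'z.1',P(.1),'z.15',P(.15),'z.02',P(.02)); 
        print('  top',tri([(c,l['top']) for c,l in o]))
    print(tri([(c,finder.mark_of(c['n'],n)[0]['position']) for c in cs]))
goto([.598,-.195,.29])
E
```

```text
time: 14.88
ee_pos: [0.5511, 0.2165, 0.2198]
tcp_rot: [179.9, 0.1, 109.8]
wrist_force: [0.6, -0.1, 0.0]
opening: 0.0274
grasp_force: 0.0
time: 15.25
ee_pos: [0.5517, 0.2169, 0.2813]
tcp_rot: [179.7, 0.1, 109.8]
wrist_force: [-0.1, -0.6, -0.5]
opening: 0.04
grasp_force: 0.0
mid_mid scene {'conf': 0.6, 'top': array([223.6024, 167.839 ]), 'bot': array([233.8823, 206.2988]), 'n': 282}
mid_mid side {'conf': 0.64, 'top': array([323.0714, 221.0085]), 'bot': array([318.6228, 258.1941]), 'n': 238}
  dir [ 0.0712 -0.0439  0.9965] z.1 [ 0.5973 -0.1918  0.1   ] z.15 [ 0.6008 -0.194   0.15  ] z.02 [ 0.5915 -0.1883  0.02  ]
  top (array([ 0.6032, -0.1968,  0.195 ]), [np.float64(0.0010090284238893563), np.float64(0.0010090284238893344)])
(array([ 0.5967, -0.1945,  0.104 ]), [np.float64(0.003305618562029827), np.float64(0.0033056185620298495)])
thick_mid scene {'conf': 0.56, 'top': array([218.4846, 136.1015]), 'bot': array([224.6988, 167.6502]), 'n': 233}
thick_mid side {'conf': 0.91, 'top': array([283.9588, 218.995 ]), 'bot': array([284.1958, 264.0148]), 'n': 381}
  dir [ 0.0153 -0.0079  0.9999] z.1 [ 0.5162 -0.2123  0.1   ] z.15 [ 0.517  -0.2127  0.15  ] z.02 [ 0.515  -0.2117  0.02  ]
  top (array([ 0.5174, -0.2137,  0.2101]), [np.float64(0.0008394558351053753), np.float64(0.000839455835105229)])
(array([ 0.5205, -0.2092,  0.1146]), [np.float64(0.003002360765429573), np.float64(0.003002360765429337)])
shift first [-403.2  -95.3  -11.1] then turn [ 0.   0.1 -0. ]
or after turn, shift [-403.1  -95.3  -12.1] now [0.551  0.2166 0.2779] [180.    0.1 109.8] F [-0.4 -0.6 -0.4] t 15.8 open 0.0402
```

View pics/w7.png

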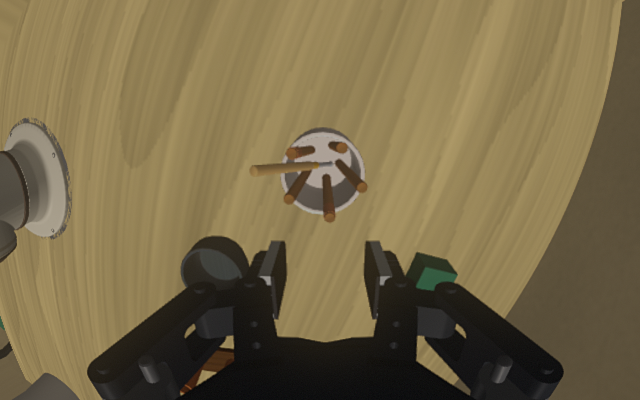

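Thin tool stands in the crock leaning left (top 253,170). Next: mid.

```bash
python3 -m inch '[[[47,-50,-12,0,0,0,0],[47,-50,-12,0,0,0,0],[47,-51,-12,0,0,0,0],[47,-51,-12,0,0,0,0],[47,-51,-12,0,0,0,0],[47,-51,-12,0,0,0,0],[47,-51,-12,0,0,0,0],[47,-50,-11,0,0,0,0]]]';python3 - <<'E'
from h import *
np.set_printoptions(precision=4,suppress=True)
c=cam('wrist','w8.png')
P=lambda z:np.array([.6008,-.194,.15])+np.array([.0712,-.0439,.9965])*(z-.15)
for z in(.1,.15,.19):print(z,proj(c,P(z)))
l=fitline(c,'mid_mid');print(l)
for k in(0,1):
  m=finder.mark_of('wrist','mid_mid');print(m[k] if len(m)>k else'')
goto(P(.265),(.0712,-.0439,.9965))
E
```

```text
time: 16.8
ee_pos: [0.5989, -0.1984, 0.2792]
tcp_rot: [179.9, 0.2, 109.8]
wrist_force: [0.8, -0.0, -0.1]
opening: 0.0396
grasp_force: 0.0
0.1 [324.9282 170.014 ]
0.15 [327.9262 184.9394]
0.19 [331.155  201.0663]
{'conf': 0.65, 'top': array([323.8617, 151.8613]), 'bot': array([332.923 , 208.1733]), 'n': 753}
{'position': [326.9, 168.8], 'conf': 0.75}
{'position': [324.7, 155.6], 'conf': 0.48}
shift first [-4.9  9.  14. ] then turn [ 3.   3.9 -0.1]
or after turn, shift [-5.8  9.7 13.1] now [ 0.5989 -0.1974  0.2785] [180.    0.1 109.7] F [ 0.4 -0.3 -0.1] t 17.0 open 0.0404
```

View pics/w8.png

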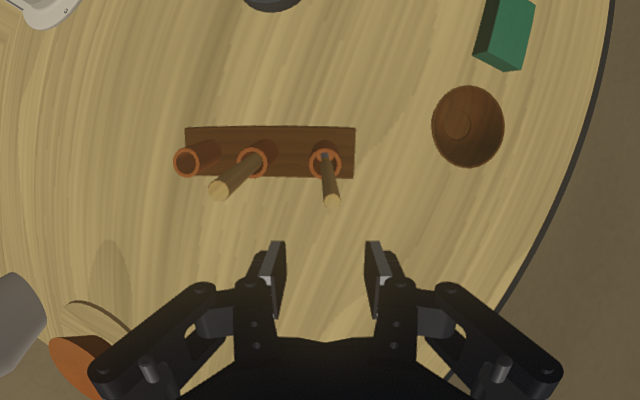

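Mid's top (332,202) matches the prediction. Align and descend.

```bash
python3 -m inch '[[[47,-5,9,14,3,3.9,0],[47,0,0,25,0,0,0],[47,0,0,30,0,0,0],[47,0,0,30,0,0,0],[47,0,0,31,0,0,0],[47,0,0,0,0,0,0]]]' 30; python3 - <<'E'
from h import *
P=lambda z:np.array([.6008,-.194,.15])+np.array([.0712,-.0439,.9965])*(z-.15)
goto(P(.149),(.0712,-.0439,.9965))
c=cam('wrist','w9.png');print(fitline(c,'mid_mid'))
E
```

```text
time: 17.75
ee_pos: [0.5999, -0.1914, 0.1477]
tcp_rot: [-176.9, -3.9, 109.8]
wrist_force: [-0.9, -0.5, 0.4]
opening: 0.0403
grasp_force: 0.0
shift first [-2.6 -0.1 -1.5] then turn [-0.1 -0.1 -0. ]
or after turn, shift [-2.6 -0.1 -1.5] now [ 0.5999 -0.1914  0.1477] [-176.9   -3.9  109.8] F [-0.9 -0.5  0.4] t 17.75 open 0.0403
{'conf': 0.84, 'top': array([328.01077845, 197.059178  ]), 'bot': array([324.35767658, 321.18710682]), 'n': 3212}
```

View pics/w9.png

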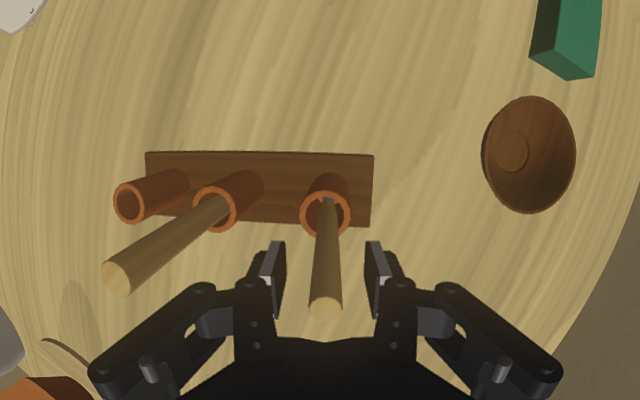

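Handle sits between the pads (top 325,309), 2.5 mm off in depth; shift, grip, lift.

```bash
python3 -m inch '[[[47,-2.5,0,0,0,0,0],[0,0,0,0,0,0,0],[0,0,0,0,0,0,0],[0,0,0,0,0,0,0],[0,0,0,0,0,0,0],[0,0,0,-15,0,0,0],[0,0,0,-30,0,0,0],[0,0,0,-30,0,0,0]]]' 40; python3 -m inch '[[[0,0,0,-30,0,0,0],[0,0,0,-30,0,0,0],[0,0,0,-30,0,0,0],[0,0,0,-10,-1.5,-1.9,0],[0,0,0,0,-1.5,-2,0],[0,0,0,0,0,0,0]]]'; python3 - <<'E'
from h import *
np.set_printoptions(precision=4,suppress=True)
cs=cam('scene'),cam('side'),cam('wrist')
for n in ['mid_mid','mid_tip','pot_mouth']:
    l=[(k,m[0]['position']) for k in cs for m in [finder.mark_of(k['n'],n)] if m]
    print(n,[k['n'] for k,_ in l],tri(l) if len(l)>1 else l)
goto([.452,.014,.30])
E
```

```text
time: 18.85
ee_pos: [0.6071, -0.1988, 0.2255]
tcp_rot: [-177.0, -3.8, 109.7]
wrist_force: [0.3, -0.2, 0.1]
opening: 0.0129
grasp_force: 39.0
time: 19.6
ee_pos: [0.6137, -0.2029, 0.3251]
tcp_rot: [179.9, 0.2, 109.8]
wrist_force: [0.3, 0.3, -1.0]
opening: 0.013
grasp_force: 39.1
mid_mid ['scene', 'side', 'wrist'] (array([ 0.6105, -0.2015,  0.2833]), [np.float64(0.0039826294958699), np.float64(0.0008341747809815952), np.float64(0.003960466749373833)])
mid_tip ['scene', 'side', 'wrist'] (array([ 0.6147, -0.2003,  0.1952]), [np.float64(0.0013511444369151545), np.float64(0.002205641499694846), np.float64(0.0012736798779946657)])
pot_mouth ['scene', 'side'] (array([0.4495, 0.0115, 0.0614]), [np.float64(0.002589764934014079), np.float64(0.002589764934014109)])
shift first [259.5 -79.   23. ] then turn [ 0.   0.1 -0. ]
or after turn, shift [259.4 -79.   23.6] now [ 0.6142 -0.2033  0.3236] [180.    0.1 109.8] F [ 0.4  1.2 -0.2] t 20.2 open 0.0131
```

```bash
python3 -m inch '[[[0,37,0,0,0,0,0],[0,37,-4,0,0,0,0],[0,37,-15,5,0,0,0],[0,37,-15,10,0,0,0],[0,37,-15,10,0,0,0],[0,37,-15,10,0,0,0],[0,37,-15,10,0,0,0],[0,0,0,5,0,0,0]]]'; python3 - <<'E'
from h import *
np.set_printoptions(precision=4,suppress=True)
c=cam('wrist','w10.png');c1=cam('scene')
for n in ['mid_tip','pot_mouth']:
    l=[]
    for k in (c,c1):
        m=finder.mark_of(k['n'],n)
        if m: l.append((k,m[0]['position'])); print(n,k['n'],round(m[0]['conf'],2),m[0]['position'], atz(k,m[0]['position'],.062 if n[0]=='p' else .14))
    if len(l)>1: print(tri(l))
goto([.452,.014,.157])
E
```

```text
time: 21.2
ee_pos: [0.4508, 0.0149, 0.2734]
tcp_rot: [179.9, 0.2, 109.9]
wrist_force: [0.6, 0.5, -0.6]
opening: 0.0128
grasp_force: 39.2
mid_tip wrist 0.71 [327.7, 187.6] [0.4538 0.0158 0.14  ]
mid_tip scene 0.72 [326.1, 141.9] [0.4521 0.0141 0.14  ]
(array([0.4536, 0.015 , 0.1407]), [np.float64(0.0009863899868690386), np.float64(0.000986389986869057)])
pot_mouth wrist 0.89 [325.2, 171.6] [0.4526 0.0134 0.062 ]
pot_mouth scene 0.9 [326.8, 168.3] [0.4527 0.0164 0.062 ]
(array([0.4528, 0.015 , 0.0626]), [np.float64(0.0014350838044416333), np.float64(0.0014350838044416216)])
shift first [  1.5  -0.4 116.1] then turn [ 0.   0.1 -0. ]
or after turn, shift [  1.2  -0.3 116.1] now [0.4527 0.013  0.2731] [180.    0.1 109.8] F [ 0.   1.1 -0.8] t 21.5 open 0.013
```

```bash
python3 -m inch '[[[0,0,0,30,0,0,0],[0,0,0,30,0,0,0],[0,0,0,30,0,0,0],[0,0,0,24,0,0,0],[0,0,0,0,0,0,0],[0,0,0,0,0,0,0]]]';  python3 -m inch '[[[0,0,0,-30,0,0,0],[0,0,0,-35,0,0,0],[0,0,0,-35,0,0,0],[0,0,0,-35,0,0,0],[0,0,0,-15,0,0,0]]]'; python3 -c "
from h import *
goto([.549,.226,.31])"
```

```text
time: 22.25
ee_pos: [0.4529, 0.013, 0.1601]
tcp_rot: [179.9, 0.2, 109.8]
wrist_force: [-0.7, 0.6, -0.2]
opening: 0.0128
grasp_force: 39.2
time: 22.88
ee_pos: [0.4527, 0.0135, 0.3126]
tcp_rot: [179.7, 0.2, 109.8]
wrist_force: [0.6, 0.0, -0.8]
opening: 0.0129
grasp_force: 39.2
shift first [167.3 162.6   2.7] then turn [ 0.3  0.2 -0. ]
or after turn, shift [167.3 162.6   2.6] now [0.4527 0.0135 0.3126] [179.7   0.2 109.8] F [ 0.6  0.  -0.8] t 22.875 open 0.0129
```

```bash
python3 -m inch '[[[0,28,27,-3,0,0,0],[0,28,27,0,0,0,0],[0,28,27,0,0,0,0],[0,28,27,0,0,0,0],[0,28,27,0,0,0,0],[0,28,27,0,0,0,0],[0,0,0,0,0,0,0]]]';  python3 - <<'E'
from h import *
np.set_printoptions(precision=4,suppress=True)
c=cam('wrist','w11.png');c1=cam('scene')
for n in ['mid_tip','crock_mouth','thin_mid','thin_tip']:
    l=[]
    for k in (c,c1):
        m=finder.mark_of(k['n'],n)
        if m:
            l.append((k,m[0]['position'])); print(n,k['n'],round(m[0]['conf'],2),m[0]['position'], atz(k,m[0]['position'],.092) if n[0] in'pc' else '')
    if len(l)>1: print(tri(l))
goto([.549,.226,.31])
E
```

```text
time: 23.75
ee_pos: [0.5484, 0.2287, 0.3114]
tcp_rot: [180.0, 0.1, 109.9]
wrist_force: [0.3, -0.5, 0.9]
opening: 0.0131
grasp_force: 39.2
mid_tip wrist 0.76 [324.0, 186.8] 
mid_tip scene 0.65 [431.2, 149.7] 
(array([0.5473, 0.23  , 0.1824]), [np.float64(0.0002640232820697964), np.float64(0.00026402328206976767)])
crock_mouth wrist 0.88 [324.2, 180.4] [0.5531 0.215  0.092 ]
crock_mouth scene 0.61 [419.8, 184.9] [0.5562 0.217  0.092 ]
(array([0.5539, 0.2161, 0.0908]), [np.float64(0.0015631827812655355), np.float64(0.0015631827812654703)])
thin_mid wrist 0.74 [300.5, 169.5] 
thin_mid scene 0.66 [411.9, 180.9] 
(array([0.5208, 0.2111, 0.0717]), [np.float64(0.0025650331621030983), np.float64(0.0025650331621031096)])
thin_tip wrist 0.96 [333.9, 167.2] 
shift first [-0.6  1.4  2.1] then turn [ 0.1  0.1 -0. ]
or after turn, shift [-0.6  1.4  2.1] now [0.5474 0.2261 0.3121] [179.9   0.1 109.8] F [ 0.2  1.2 -1.2] t 24.25 open 0.0128
```

View pics/w11.png

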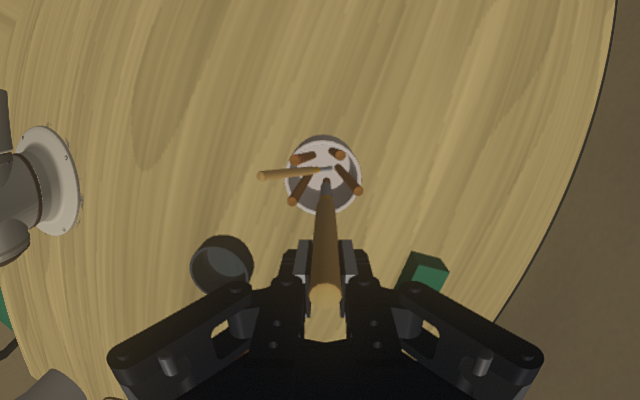

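```bash
python3 - <<'E'
from h import *
np.set_printoptions(precision=4,suppress=True)
c=cam('wrist');T=lambda p:np.array([[-.342,.94],[.94,.342]])@(atz(c,p,.01)[:2]-[.5525,.217])*1e3
for n,p in dict(thin_tip=[333,167],sUL=[313,156],sUR=[330,150],sR=[339,169],sL=[306,180],tipnow=None).items():
    print(n,T(p) if p else (proj(c,[.5475,.228,.01]),np.array([[-.342,.94],[.94,.342]])@(np.array([.5475,.228])-[.5525,.217])*1e3))
E
python3 -c "
import cv2;i=cv2.imread('pics/w11.png')[110:250,230:420];cv2.imwrite('pics/c11.png',cv2.resize(i,None,fx=4,fy=4,interpolation=3))"
```

```text
thin_tip [-4.5127 11.1514]
sUL [ 11.9494 -17.9027]
sUR [20.647   6.7662]
sR [-7.5216 19.9573]
sL [-23.9206 -28.7194]
tipnow (array([324.6908, 155.8646]), array([12.05 , -0.938]))
```

View pics/c11.png

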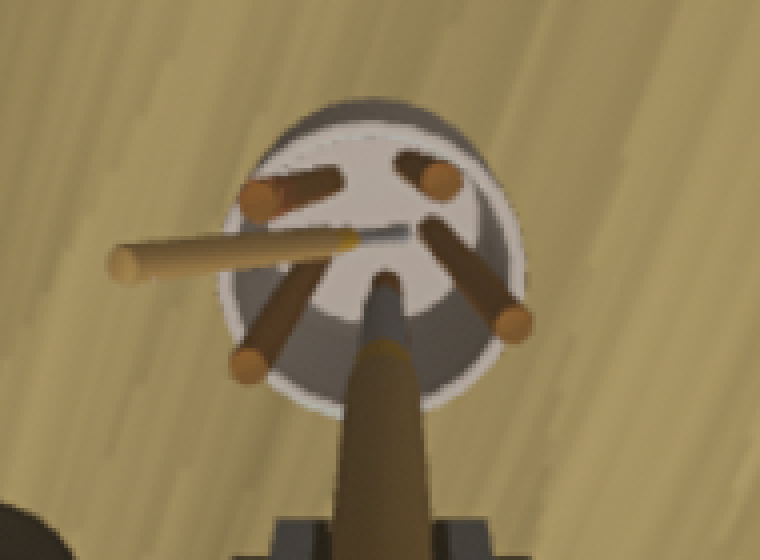

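Landing spot (crop 379,184) lies between the two upper sticks, clear of the thin tool; nudge −2,−3 and lower.

```bash
python3 -m inch '[[[0,-2,-3,20,0,0,0],[0,0,0,25,0,0,0],[0,0,0,25,0,0,0],[0,0,0,20,0,0,0],[0,0,0,15,0,0,0],[0,0,0,15,0,0,0],[0,0,0,12,0,0,0],[0,0,0,10,0,0,0]]]';python3 -m inch '[[[0,0,0,8,0,0,0],[0,0,0,7,0,0,0],[0,0,0,4,0,0,0],[0,0,0,0,0,0,0]]]'; python3 -c "
from h import *
c=cam('wrist','w12.png')
i=c['pixels'][100:320,200:460,::-1];cv2.imwrite('pics/c12.png',cv2.resize(i,None,fx=2,fy=2))"
```

```text
time: 25.3
ee_pos: [0.5457, 0.2234, 0.1692]
tcp_rot: [180.0, 0.1, 109.8]
wrist_force: [0.6, 0.1, 0.4]
opening: 0.0127
grasp_force: 39.2
time: 25.8
ee_pos: [0.5456, 0.2233, 0.1506]
tcp_rot: [180.0, 0.1, 109.8]
wrist_force: [-0.6, 0.2, 0.3]
opening: 0.0131
grasp_force: 39.2
```

View pics/c12.png

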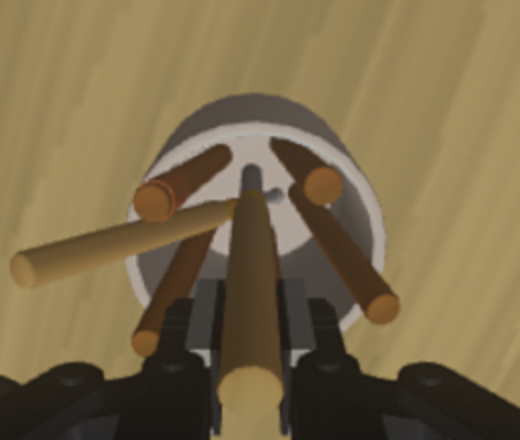

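That was picture 15, one over the limit of 14, so I'll view no more and go by numbers. It shows the mid gouge's tip near the floor, clear of the sticks. Lower to contact.

```bash
python3 -m inch '[[[0,0,0,3,0,0,0],[0,0,0,3,0,0,0],[0,0,0,2,0,0,0],[0,0,0,0,0,0,0]]]';python3 -m inch '[[[0,0,0,1.5,0,0,0],[0,0,0,0,0,0,0]]]';
```

```text
time: 26.35
ee_pos: [0.5456, 0.2233, 0.1425]
tcp_rot: [180.0, 0.2, 109.8]
wrist_force: [-0.5, 0.3, -0.5]
opening: 0.013
grasp_force: 39.2
time: 26.6
ee_pos: [0.5456, 0.2233, 0.1412]
tcp_rot: [180.0, 0.1, 109.8]
wrist_force: [0.0, -0.6, -0.8]
opening: 0.0128
grasp_force: 39.2
```

```bash
python3 -m inch '[[[0,0,0,1.5,0,0,0],[0,0,0,0,0,0,0]]]';python3 -m inch '[[[0,0,0,1.5,0,0,0],[0,0,0,0,0,0,0]]]'
```

```text
time: 26.85
ee_pos: [0.5459, 0.2234, 0.1404]
tcp_rot: [179.9, 0.1, 109.8]
wrist_force: [-1.1, -0.4, 5.5]
opening: 0.0126
grasp_force: 39.7
time: 27.1
ee_pos: [0.5462, 0.2236, 0.1403]
tcp_rot: [179.8, 0.1, 109.8]
wrist_force: [-2.0, -0.1, 13.0]
opening: 0.0128
grasp_force: 40.6
```

```bash
python3 -m inch '[[[0,0,0,-1.5,0,0,0],[34,0,0,0,0,0,0],[34,0,0,0,0,0,0],[34,0,0,0,0,0,0],[34,0,0,-10,0,0,0],[34,0,0,-20,0,0,0],[34,0,0,-30,0,0,0],[34,0,0,-30,0,0,0]]]';python3 -m inch '[[[47,0,0,-30,0,0,0],[47,0,0,-25,0,0,0],[47,0,0,0,0,0,0]]]'; python3 - <<'E'
from h import *
np.set_printoptions(precision=4,suppress=True)
c=cam('wrist','w13.png')
cs=[cam('scene'),cam('side')]
for n in ['mid_mid','thin_mid','mid_tip','thin_tip']:
    l=[(k,m[0]['position']) for k in [c]+cs for m in [finder.mark_of(k['n'],n)] if m]
    print(n,[(k['n'],p) for k,p in l],tri(l) if len(l)>1 else '')
for n in ['thick_mid']:
    o=[(c,fitline(c,n)) for c in cs]
    for k,l in o: print(n,k['n'],l)
    a,P=axis(o); print('  dir',a,P(.1),P(.15)); 
    print('  top',tri([(c,l['top']) for c,l in o]))
goto([.517,-.215,.29])
E
```

```text
time: 28.1
ee_pos: [0.5455, 0.2235, 0.2313]
tcp_rot: [179.9, 0.1, 109.8]
wrist_force: [0.0, -0.2, 0.2]
opening: 0.0288
grasp_force: 0.0
time: 28.48
ee_pos: [0.546, 0.2239, 0.2872]
tcp_rot: [179.7, 0.1, 109.8]
wrist_force: [0.3, 0.3, -0.0]
opening: 0.0397
grasp_force: 0.0
mid_mid [('wrist', [321.7, 173.2]), ('scene', [420.7, 178.3]), ('side', [298.8, 177.4])] (array([0.5433, 0.2224, 0.0987]), [np.float64(0.0018261352926010335), np.float64(0.0020590049557484284), np.float64(0.0008179039403246174)])
thin_mid [('wrist', [300.0, 169.4]), ('scene', [410.6, 177.6]), ('side', [300.0, 204.3])] (array([0.524 , 0.2018, 0.0432]), [np.float64(0.007431732152164297), np.float64(0.0332450968271936), np.float64(0.036768318682799755)])
mid_tip [('wrist', [326.3, 161.0]), ('scene', [417.2, 183.8])] (array([0.5412, 0.2259, 0.0772]), [np.float64(0.010015562456226545), np.float64(0.010015562456226514)])
thin_tip [('wrist', [334.3, 166.3]), ('side', [295.5, 189.1])] (array([0.5457, 0.2279, 0.0551]), [np.float64(0.01254436809151983), np.float64(0.012544368091519681)])
thick_mid scene None
thick_mid side {'conf': 0.6, 'top': array([357.5525, 246.7615]), 'bot': array([396.0582, 250.3802]), 'n': 927}Traceback (most recent call last):
  File "<stdin>", line 11, in <module>
  File "h.py", line 39, in axis
    o,d1=ray(c,l['top']);_,d2=ray(c,l['bot']);n=np.cross(d1,d2);ns.append((n/np.linalg.norm(n),o))
               ~^^^^^^^
TypeError: 'NoneType' object is not subscriptable
```

```bash
python3 -m inch '[[[47,-50,-22,0,0,0,0],[47,-50,-22,0,0,0,0],[47,-50,-22,0,0,0,0],[47,-51,-22,0,0,0,0],[47,-51,-22,0,0,0,0],[47,-51,-22,0,0,0,0],[47,-50,-22,0,0,0,0],[47,-50,-22,0,0,0,0]]]';python3 - <<'E'
from h import *
np.set_printoptions(precision=4,suppress=True)
c=cam('wrist','w14.png');cs=[c,cam('scene','s14.png'),cam('side','d14.png')]
l=[(k,fitline(k,'thick_mid')) for k in cs];
for k,x in l: print(k['n'],x)
m=[(k,m[0]['position']) for k in cs for m in [finder.mark_of(k['n'],'thick_mid')] if m];print([(k['n'],p) for k,p in m]);print(tri(m))
print(*[tri([(c,[218,188]),(c,[218,188])])] if 0 else '')
for z in(.1,.15,.2):print(z,proj(c,[.517,-.2135,z]))
l=[x for x in l if x[1]]
if l[0][0] is c:
    for j in l[1:]:
        a,P=axis([l[0],j]);print(j[0]['n'],a,P(.15),P(.2))
    print('top (mask bottom in wrist) at z.206',atz(c,l[0][1]['bot'],.206))
goto([.517,-.2135,.29])
E
```

```text
time: 30.32
ee_pos: [0.5161, -0.217, 0.2859]
tcp_rot: [179.9, 0.2, 109.8]
wrist_force: [1.5, -0.6, -0.1]
opening: 0.0399
grasp_force: 0.0
wrist {'conf': 0.87, 'top': array([327.4221, 158.9527]), 'bot': array([329.1255, 210.129 ]), 'n': 912}
scene {'conf': 0.84, 'top': array([218.4274, 135.9221]), 'bot': array([226.8932, 182.3839]), 'n': 404}
side {'conf': 0.69, 'top': array([283.7654, 218.9437]), 'bot': array([284.6826, 264.0268]), 'n': 386}
[('wrist', [331.0, 173.7]), ('scene', [224.4, 173.2]), ('side', [287.3, 255.7])]
(array([ 0.522 , -0.2131,  0.1121]), [np.float64(0.0021996123816127523), np.float64(0.0022703102581750063), np.float64(0.0020219763166950734)])

0.1 [326.1501 172.1147]
0.15 [326.4877 183.6538]
0.2 [326.9587 199.861 ]
scene [-0.0047 -0.0003  1.    ] [ 0.5186 -0.2131  0.15  ] [ 0.5184 -0.2131  0.2   ]
side [ 0.0035 -0.0206  0.9998] [ 0.5171 -0.2094  0.15  ] [ 0.5173 -0.2104  0.2   ]
top (mask bottom in wrist) at z.206 [ 0.5206 -0.2189  0.206 ]
shift first [ 0.4  0.4 -4.1] then turn [ 0.1  0.2 -0. ]
or after turn, shift [ 0.4  0.4 -4.1] now [ 0.5167 -0.2141  0.2859] [179.9   0.2 109.9] F [-0.  0.  0.] t 30.775 open 0.04
```

```bash
python3 -m inch '[[[47,0.7,1.8,20,0,0,0],[47,0,0,25,0,0,0],[47,0,0,25,0,0,0],[47,0,0,20,0,0,0],[47,0,0,16,0,0,0],[47,0,0,16,0,0,0],[47,0,0,0,0,0,0]]]' 30;python3 - <<'E'
from h import *
np.set_printoptions(precision=4,suppress=True)
c=cam('wrist','w15.png'); r=finder.outline_of('wrist','thick_mid')[0];ys,xs=np.nonzero(r['pixels'])
print(r['conf'],r['extent'])
for y in range(ys.min(),ys.max()+1,12): x=xs[ys==y];print(y,x.min(),x.max(),x.mean())
o=bot.get_obs();R=Ro.from_euler('xyz',o['tcp_rot'],degrees=True).as_matrix();p=o['ee_pos']
for d in(-44,-42,0): print('axis pt',d,proj(c,p+R[:,2]*d*1e-3), 'r9:',proj(c,p+R[:,2]*d*1e-3-R[:,0]*.009))
goto([.5,0,.2])
E
```

```text
time: 31.65
ee_pos: [0.5177, -0.2138, 0.1625]
tcp_rot: [-180.0, 0.1, 109.8]
wrist_force: [-0.4, -0.4, -0.0]
opening: 0.0401
grasp_force: 0.0
0.81 [328.0, 257.1, 48.3, 126.3]
194 322 332 327.0
206 314 338 326.0
218 313 339 326.0
230 312 340 326.0
242 311 342 326.5
254 309 344 326.5
266 308 345 326.5
278 307 346 326.5
290 306 348 327.0
302 305 348 326.5
314 313 341 327.0
axis pt -44 [325.2618 309.9806] r9: [325.2414 327.2053]
axis pt -42 [325.259  306.9354] r9: [325.2391 324.0863]
axis pt 0 [325.211  257.6473] r9: [325.1986 272.6603]
shift first [207.6  55.5 -36.4] then turn [ 0.1  0.2 -0. ]
or after turn, shift [207.7  55.4 -35.9] now [ 0.5183 -0.2142  0.1641] [179.9   0.2 109.8] F [ 0.2 -0.2  0.8] t 31.75 open 0.0405
```

Handle centred to about 1 mm across; 2 mm in depth. Grip, lift.

```bash
python3 -m inch '[[[47,2,0,0,0,0,0],[0,0,0,0,0,0,0],[0,0,0,0,0,0,0],[0,0,0,0,0,0,0],[0,0,0,0,0,0,0],[0,0,0,-15,0,0,0],[0,0,0,-30,0,0,0],[0,0,0,-30,0,0,0]]]' 45; python3 -m inch '[[[0,0,0,-30,0,0,0],[0,0,0,-30,0,0,0],[0,0,0,-35,0,0,0],[0,0,0,0,0,0,0]]]'; python3 - <<'E'
from h import *
np.set_printoptions(precision=4,suppress=True)
cs=cam('scene'),cam('side'),cam('wrist')
for n in ['thick_mid','thick_tip','pot_mouth','mid_mid']:
    l=[(k,m[0]['position']) for k in cs for m in [finder.mark_of(k['n'],n)] if m]
    print(n,[k['n'] for k,_ in l],tri(l) if len(l)>1 else l)
goto([.453,.014,.29])
E
```

```text
time: 32.75
ee_pos: [0.5171, -0.2121, 0.2399]
tcp_rot: [180.0, 0.1, 109.8]
wrist_force: [0.3, 0.7, 0.1]
opening: 0.0169
grasp_force: 43.9
time: 33.25
ee_pos: [0.5176, -0.2121, 0.3367]
tcp_rot: [179.8, 0.3, 109.8]
wrist_force: [-0.3, 0.2, -1.0]
opening: 0.017
grasp_force: 44.0
thick_mid ['scene', 'side', 'wrist'] (array([ 0.5207, -0.2139,  0.2789]), [np.float64(0.0029695937003626303), np.float64(0.004047016068797689), np.float64(0.0022923954841790146)])
thick_tip ['scene', 'side', 'wrist'] (array([ 0.5214, -0.2162,  0.1867]), [np.float64(0.004974766522857401), np.float64(0.003225712080958124), np.float64(0.005491443740986773)])
pot_mouth ['scene', 'side'] (array([ 0.384 ,  0.2372, -0.0999]), [np.float64(0.01150770917788493), np.float64(0.011507709177885)])
mid_mid ['scene', 'side'] (array([0.5431, 0.2196, 0.0978]), [np.float64(0.005609214339235586), np.float64(0.005609214339235685)])
shift first [234.4  16.2  43. ] then turn [ 0.   0.1 -0. ]
or after turn, shift [234.3  16.2  43.6] now [ 0.5172 -0.2119  0.3336] [180.    0.1 109.8] F [ 0.7  0.5 -0.1] t 34.0 open 0.0169
```

```bash
python3 -m inch '[[[0,33,2,0,0,0,0],[0,33,2,4,0,0,0],[0,33,2,7,0,0,0],[0,33,2,7,0,0,0],[0,33,2,7,0,0,0],[0,33,2,7,0,0,0],[0,33,2,7,0,0,0],[0,0,0,0,0,0,0]]]'; python3 - <<'E'
from h import *
np.set_printoptions(precision=4,suppress=True)
cs=cam('wrist','w16.png'),cam('scene'),cam('side')
for n in ['thick_tip','pot_mouth','pot']:
    l=[]
    for k in cs:
        for m in finder.mark_of(k['n'],n)[:1]:
            l.append((k,m['position'])); print(n,k['n'],round(m['conf'],2),m['position'], atz(k,m['position'],{'pot':0,'pot_mouth':.062}.get(n,.14)))
    if len(l)>1: print(tri(l))
goto([.453,.014,.173])
E
```

```text
time: 35.0
ee_pos: [0.4515, 0.0115, 0.294]
tcp_rot: [180.0, 0.1, 110.0]
wrist_force: [-0.3, -0.2, -0.7]
opening: 0.017
grasp_force: 44.0
thick_tip wrist 0.58 [325.8, 183.2] [0.4532 0.0109 0.14  ]
thick_tip scene 0.7 [324.4, 140.4] [0.4462 0.0105 0.14  ]
thick_tip side 0.86 [264.4, 196.6] [0.4537 0.0158 0.14  ]
(array([0.4532, 0.0108, 0.1436]), [np.float64(0.0009702437574613515), np.float64(0.0013858095692393748), np.float64(0.0013160527837012212)])
pot_mouth wrist 0.69 [295.1, 166.7] [ 0.4176 -0.0009  0.062 ]
pot_mouth scene 0.72 [320.3, 156.8] [0.4076 0.0028 0.062 ]
pot_mouth side 0.97 [251.2, 225.5] [ 0.4161 -0.0077  0.062 ]
(array([ 0.4151, -0.0002,  0.0623]), [np.float64(0.002502316279061292), np.float64(0.0052692692791798754), np.float64(0.004279454014677101)])
pot wrist 0.57 [299.3, 158.7] [ 0.4181 -0.0015  0.    ]
pot scene 0.87 [317.6, 175.9] [ 0.4073 -0.0042  0.    ]
pot side 0.69 [292.2, 184.2] [0.5182 0.3693 0.    ]
(array([0.4895, 0.0173, 0.1318]), [np.float64(0.06930202225084728), np.float64(0.05327662089426192), np.float64(0.056589135262264195)])
shift first [  4.    2.1 121. ] then turn [ 0.   0.1 -0. ]
or after turn, shift [  3.6   2.2 121. ] now [0.4522 0.0098 0.294 ] [180.    0.1 109.8] F [-0.1  0.2 -0.7] t 35.6 open 0.017
```

The pot has been knocked to (0.416, -0.001); follow it.

```bash
python3 -m inch '[[[0,1,-20,0,0,0,0],[0,0,-19,0,0,0,0],[0,0,0,0,0,0,0]]]'; python3 - <<'E'
from h import *
np.set_printoptions(precision=4,suppress=True)
cs=cam('wrist','w17.png'),cam('scene')
for n in ['thick_tip','pot_mouth']:
    l=[]
    for k in cs:
        for m in finder.mark_of(k['n'],n)[:1]:
            l.append((k,m['position'])); print(n,k['n'],round(m['conf'],2),m['position'], atz(k,m['position'],{'pot':0,'pot_mouth':.062}.get(n,.14)))
    if len(l)>1: print(tri(l))
r=finder.outline_of('wrist','pot')[0];print(r['conf'],r['extent'])
goto([.416,-.001,.173])
E
```

```text
time: 35.98
ee_pos: [0.4146, -0.0025, 0.2945]
tcp_rot: [179.9, 0.2, 109.8]
wrist_force: [0.0, -0.6, -0.2]
opening: 0.0168
grasp_force: 44.0
thick_tip wrist 0.7 [323.8, 183.6] [ 0.4149 -0.0043  0.14  ]
thick_tip scene 0.63 [316.1, 131.5] [ 0.4102 -0.0071  0.14  ]
(array([ 0.4144, -0.0056,  0.1423]), [np.float64(0.00177069420455497), np.float64(0.0017706942045549626)])
pot_mouth wrist 0.77 [324.3, 166.8] [ 0.415  -0.0029  0.062 ]
pot_mouth scene 0.7 [428.5, 191.5] [0.5464 0.2433 0.062 ]
(array([0.4747, 0.1247, 0.0716]), [np.float64(0.1382184632933057), np.float64(0.13821846329330562)])
0.62 [327.3, 162.4, 79.6, 76.2]
shift first [  1.1   0.9 120.8] then turn [ 0.   0.1 -0. ]
or after turn, shift [  0.8   0.9 120.8] now [ 0.4154 -0.0021  0.2938] [180.    0.1 109.8] F [-0.7 -0.3 -0.8] t 36.325 open 0.0166
```

```bash
python3 -m inch '[[[0,0,0,30,0,0,0],[0,0,0,30,0,0,0],[0,0,0,30,0,0,0],[0,0,0,28,0,0,0],[0,0,0,0,0,0,0],[0,0,0,0,0,0,0]]]';  python3 -m inch '[[[0,0,0,-30,0,0,0],[0,0,0,-35,0,0,0],[0,0,0,-35,0,0,0],[0,0,0,-35,0,0,0],[0,0,0,-30,0,0,0],[0,0,0,-20,0,0,0],[0,0,0,0,0,0,0]]]'; python3 - <<'E'
from h import *
np.set_printoptions(precision=4,suppress=True)
cs=[cam('scene','s18.png'),cam('side','d18.png')]
for n in ['mid_mid','thin_mid']:
    o=[(c,fitline(c,n)) for c in cs]
    for k,l in o: print(n,k['n'],l)
    if all(l for _,l in o):
        a,P=axis(o); print('  dir',a,P(.1),P(.15),'top',tri([(c,l['top']) for c,l in o]))
goto([.549,.226,.35])
E
```

```text
time: 37.08
ee_pos: [0.4156, -0.0024, 0.1771]
tcp_rot: [179.9, 0.2, 109.8]
wrist_force: [-0.6, -0.6, -0.2]
opening: 0.0167
grasp_force: 44.1
time: 37.95
ee_pos: [0.4156, -0.0021, 0.3632]
tcp_rot: [179.8, 0.2, 109.8]
wrist_force: [-0.1, -0.2, -1.4]
opening: 0.017
grasp_force: 44.1
mid_mid scene {'conf': 0.86, 'top': array([428.5001, 148.8989]), 'bot': array([419.1317, 195.2288]), 'n': 319}
mid_mid side {'conf': 0.63, 'top': array([298.9954, 153.    ]), 'bot': array([298.9965, 186.    ]), 'n': 162}
  dir [0.0019 0.0042 1.    ] [0.5447 0.2241 0.1   ] [0.5448 0.2243 0.15  ] top (array([0.5446, 0.2245, 0.1819]), [np.float64(0.0006368000611590025), np.float64(0.000636800061159067)])
thin_mid scene {'conf': 0.59, 'top': array([412.8103, 145.9764]), 'bot': array([414.2063, 193.994 ]), 'n': 237}
thin_mid side None
shift first [169.1 203.6  10. ] then turn [-0.   0.1  0. ]
or after turn, shift [169.1 203.6  10.4] now [ 0.4148 -0.0021  0.3604] [-180.     0.1  109.8] F [ 0.6  0.1 -0.8] t 38.25 open 0.0171
```

Mid stands upright at (0.545, 0.224) in the crock. Bring the thick tool above a free spot and measure the sticks' feet.

```bash
python3 -m inch '[[[0,21,28,0,0,0,0],[0,21,28,0,0,0,0],[0,21,28,0,0,0,0],[0,21,28,0,0,0,0],[0,21,28,0,0,0,0],[0,21,28,0,0,0,0],[0,22,30,0,0,0,0],[0,0,0,0,0,0,0]]]';  python3 - <<'E'
from h import *
np.set_printoptions(precision=1,suppress=True)
c=cam('wrist','w19.png');C=np.array([.5525,.2165]);M=np.array([[-.342,.94],[.94,.342]])
T=lambda p,z:M@(atz(c,p,z)[:2]-C)*1e3
m=finder.mark_of('wrist','crock_mouth')[0];print('mouth',m['conf'],atz(c,m['position'],.092)*1e3)
m=finder.mark_of('wrist','thick_tip')[0];print('tip',m['conf'],m['position'])
seen=[]
for n in ['stick0_mid','stick1_mid','thin_mid','mid_mid']:
    for r in finder.outline_of('wrist',n):
        if r['conf']<.3: continue
        ys,xs=np.nonzero(r['pixels'])
        vx,vy,x0,y0=cv2.fitLine(np.c_[xs,ys].astype(np.float32),cv2.DIST_HUBER,0,.01,.01).ravel()
        s=(xs-x0)*vx+(ys-y0)*vy
        e=[np.array([x0,y0])+np.array([vx,vy])*k for k in(s.min(),s.max())]
        print(n,round(r['conf'],2),len(xs),'px',*e,'floor',*[T(k,.01) for k in e],'top.115',*[T(k,.115) for k in e])
goto([.5503,.205,.36])
E
```

```text
time: 39.25
ee_pos: [0.552, 0.2061, 0.3582]
tcp_rot: [-179.8, 0.1, 109.9]
wrist_force: [-0.0, -0.2, -0.4]
opening: 0.0169
grasp_force: 44.2
mouth 0.72 [548.4 215.4  92. ]
tip 0.98 [325.3, 184.1]
stick0_mid 0.4 2713 px [199.7 270.3] [221.  214.6] floor [-232.7 -247.7] [-116.4 -186.9] top.115 [-168.9 -195.4] [ -77.5 -147.7]
stick1_mid 0.63 192 px [296.  134.9] [320.1 136.2] floor [ 18.8 -50.1] [ 16.4 -11.9] top.115 [ 28.7 -40.2] [ 26.8 -10.1]
thin_mid 0.7 389 px [270.  147.9] [333.  147.9] floor [ -1.6 -92.7] [-2.4  8.6] top.115 [ 12.7 -73.6] [12.  6.]
mid_mid 0.63 290 px [325.9 138. ] [326.1 164. ] floor [13.5 -2.7] [-28.7  -2.4] top.115 [24.5 -2.9] [-8.6 -2.7]
shift first [1.5 0.1 1.5] then turn [ 0.1  0.1 -0. ]
or after turn, shift [1.4 0.1 1.5] now [0.6 0.2 0.4] [179.9   0.1 109.8] F [-0.7 -0.2 -0.2] t 39.6 open 0.0167
```

```bash
cat > tgt.py <<'E'
from h import *
A=np.array([[-.342,.94],[.94,.342]]).T
def F(x,y): return np.r_[np.array([.5515,.2165])+A@[x/1e3,y/1e3],.006]
t=np.radians(14); a=np.r_[A@[.26*np.sin(t),.966*np.sin(t)],np.cos(t)]
E
python3 -c "
from tgt import *
goto(F(-10,-6)+.342*a,a)"
```

```text
shift first [23.7 79.  23.7] then turn [13.6 -3.6  0.4]
or after turn, shift [25.2 82.   3. ] now [0.5507 0.2036 0.3615] [1.799e+02 1.000e-01 1.098e+02] F [-0.7 -0.2 -0.2] t 39.6 open 0.0167
```

```bash
python3 -m inch '[[[0,8,26,0,0,0,0],[0,8,26,4,0,0,0],[0,7.7,27,19.7,0,0,0],[0,0,0,0,6.8,-1.8,0.2],[0,0,0,0,6.8,-1.8,0.2],[0,0,0,0,0,0,0]]]'; python3 -c "
from tgt import *
goto(F(-10,-6)+.342*a,a)
goto(F(-10,-6)+.170*a,a)
c=[cam('wrist','w20.png'),cam('scene'),cam('side')]
l=[(k,m[0]['position']) for k in c for m in [finder.mark_of(k['n'],'thick_tip')] if m]
print(tri(l),F(-10,-6)+.195*a)"
```

```text
time: 40.35
ee_pos: [0.5861, 0.2403, 0.326]
tcp_rot: [-167.9, 3.4, 109.8]
wrist_force: [-0.5, -0.7, -0.3]
opening: 0.0167
grasp_force: 46.2
shift first [  0.4  30.  -18.6] then turn [ 1.4 -0.4  0. ]
or after turn, shift [  0.3  29.6 -19.3] now [0.5861 0.2403 0.326 ] [-167.9    3.4  109.8] F [-0.5 -0.7 -0.3] t 40.35 open 0.0167
shift first [ -0.8  26.  153.3] then turn [ 1.4 -0.4  0. ]
or after turn, shift [  0.3  29.6 152.7] now [0.5861 0.2403 0.326 ] [-167.9    3.4  109.8] F [-0.5 -0.7 -0.3] t 40.35 open 0.0167
(array([0.56152635, 0.21862457, 0.18487849]), [np.float64(0.0035348730180930696), np.float64(0.00214599544748596), np.float64(0.0035701076657279327)]) [0.5879218  0.23216274 0.19520767]
```

The tilt toward +x runs out of reach. Instead foot at the free spot (7,20) and lean toward the robot's side, which is reachable and gives a longer lean base. First back up and straighten.

```bash
python3 -m inch '[[[0,0,0,-20,0,0,0],[0,0,-10,-10,0,0,0],[0,-10,-25,-5,-6,1.6,0],[0,-20,-25,0,-6,1.8,0],[0,-20,-20,0,0,0,0],[0,-20,-10,0,0,0,0],[0,0,0,0,0,0,0]]]'; cat >> tgt.py <<'E'
t=np.radians(24); a=np.r_[A@(np.array([-.77,-.638])*np.sin(t)),np.cos(t)]; f=F(7,20)
E
python3 -c "
from tgt import *
goto(f+.342*a,a)
o=bot.get_obs();print(A.T@(o['ee_pos'][:2]-[.5515,.2165]))"
```

```text
time: 41.52
ee_pos: [0.5458, 0.162, 0.3621]
tcp_rot: [-177.6, 0.9, 109.4]
wrist_force: [-0.1, -0.3, -0.2]
opening: 0.0172
grasp_force: 46.1
shift first [-50.7 -42.4  46.3] then turn [-16.9  20.1   3. ]
or after turn, shift [-63.6 -48.1  12.3] now [0.5458 0.162  0.3621] [-177.6    0.9  109.4] F [-0.1 -0.3 -0.2] t 41.525 open 0.0172
[-0.04925196 -0.02395175]
```

```bash
python3 -m inch '[[[0,-17,-14,10,0,0,0],[0,-17,-14,10,0,0,0],[0,-17,-14,26,0,0,0],[0,0,0,0,-5.6,6.7,1],[0,0,0,0,-5.6,6.7,1],[0,0,0,0,-5.7,6.7,1],[0,0,0,0,0,0,0]]]'; python3 -c "
from tgt import *
goto(f+.342*a,a)
c=[cam('wrist','w21.png'),cam('scene'),cam('side')]
l=[(k,m[0]['position']) for k in c for m in [finder.mark_of(k['n'],'thick_tip')] if m]
print([k['n'] for k,_ in l],tri(l),f+.195*a)
l=[(k,m[0]['position']) for k in c for m in [finder.mark_of(k['n'],'thick_mid')] if m]
print([k['n'] for k,_ in l],tri(l),f+.290*a)
goto(f+.2*a,a)"
```

```text
time: 42.4
ee_pos: [0.5215, 0.0987, 0.3174]
tcp_rot: [165.6, -19.4, 108.4]
wrist_force: [-0.1, -0.8, -0.6]
opening: 0.0168
grasp_force: 46.1
shift first [ 0.6 -0.1 -1. ] then turn [-0.1 -0.  -0. ]
or after turn, shift [ 0.6 -0.1 -1. ] now [0.5215 0.0987 0.3174] [165.6 -19.4 108.4] F [-0.1 -0.8 -0.6] t 42.4 open 0.0168
['wrist', 'scene', 'side'] (array([0.54414364, 0.15337752, 0.17442664]), [np.float64(0.004332233730265263), np.float64(0.005484340225032017), np.float64(0.007672935787739448)]) [0.54122648 0.15520686 0.18414136]
['wrist', 'scene', 'side'] (array([0.62217374, 0.1270834 , 0.12029372]), [np.float64(0.05463491024038431), np.float64(0.19283565925750323), np.float64(0.1658924571226019)]) [0.52822876 0.11880816 0.27092818]
shift first [ -1.2  -0.2 140.6] then turn [-0.2 -0.1 -0. ]
or after turn, shift [ -1.   -0.8 140.6] now [0.5217 0.1005 0.3177] [165.6 -19.3 108.6] F [-0.9 -1.  -0.6] t 42.85 open 0.0166
```

On the line. Lower along the tool's axis in stages.

```bash
python3 -m inch '[[[0,0,0,25,0,0,0],[0,0,0,25,0,0,0],[0,0,0,20,0,0,0],[0,0,0,15,0,0,0],[0,0,0,10,0,0,0],[0,0,0,0,0,0,0]]]'; python3 -m inch '[[[0,0,0,10,0,0,0],[0,0,0,10,0,0,0],[0,0,0,10,0,0,0],[0,0,0,10,0,0,0],[0,0,0,0,0,0,0]]]'; python3 -c "
from tgt import *
np.set_printoptions(precision=4,suppress=True)
goto(f+.147*a,a)
c=[cam('wrist','w22.png'),cam('scene'),cam('side')]
for n in ['thick_tip','mid_mid','thin_mid','pot']:
  l=[(k,m[0]['position']) for k in c for m in [finder.mark_of(k['n'],n)] if m]
  if len(l)>1: print(n,[k['n'] for k,_ in l],*tri(l))
"
```

```text
time: 43.6
ee_pos: [0.534, 0.1366, 0.2305]
tcp_rot: [165.6, -19.3, 108.6]
wrist_force: [-1.0, -0.4, -0.2]
opening: 0.017
grasp_force: 46.1
time: 44.22
ee_pos: [0.5392, 0.152, 0.1933]
tcp_rot: [165.7, -19.4, 108.6]
wrist_force: [-0.0, -0.2, -0.7]
opening: 0.017
grasp_force: 46.1
shift first [-0.8  0.8 57.9] then turn [-0.2 -0.1 -0. ]
or after turn, shift [-0.8  0.5 57.9] now [0.5392 0.152  0.1933] [165.7 -19.4 108.6] F [-0.  -0.2 -0.7] t 44.225 open 0.017
thick_tip ['wrist', 'scene', 'side'] [0.5586 0.2072 0.0529] [np.float64(0.0013297318558646595), np.float64(0.0022888898171386737), np.float64(0.0016891651818197097)]
mid_mid ['wrist', 'scene', 'side'] [ 0.4548  0.2574 -0.0521] [np.float64(0.11570840262878336), np.float64(0.06566334350052624), np.float64(0.12733998170366653)]
thin_mid ['wrist', 'scene', 'side'] [0.5409 0.2087 0.0689] [np.float64(0.01675438305783502), np.float64(0.016713532624557187), np.float64(0.030039679756075587)]
pot ['wrist', 'scene', 'side'] [ 0.4086 -0.0021 -0.0079] [np.float64(0.006005879324225468), np.float64(0.0058181084823358195), np.float64(0.006174859291179919)]
```

```bash
python3 -m inch '[[[0,0,0,8,0,0,0],[0,0,0,8,0,0,0],[0,0,0,8,0,0,0],[0,0,0,0,0,0,0]]]'; python3 -m inch '[[[0,0,0,7,0,0,0],[0,0,0,7,0,0,0],[0,0,0,0,0,0,0]]]';  python3 -m inch '[[[0,0,0,5,0,0,0],[0,0,0,5,0,0,0],[0,0,0,0,0,0,0]]]'; python3 -m inch '[[[0,0,0,2.5,0,0,0],[0,0,0,2,0,0,0],[0,0,0,0,0,0,0]]]'
```

```text
time: 45.48
ee_pos: [0.5424, 0.1612, 0.1714]
tcp_rot: [165.7, -19.4, 108.6]
wrist_force: [-0.0, 0.4, 0.1]
opening: 0.0169
grasp_force: 46.1
time: 45.85
ee_pos: [0.5444, 0.1664, 0.1589]
tcp_rot: [165.6, -19.4, 108.6]
wrist_force: [-0.0, -0.2, 0.6]
opening: 0.0164
grasp_force: 46.1
time: 46.22
ee_pos: [0.5458, 0.1702, 0.15]
tcp_rot: [165.6, -19.3, 108.6]
wrist_force: [0.2, -0.0, -0.5]
opening: 0.0168
grasp_force: 46.1
time: 46.6
ee_pos: [0.5465, 0.1718, 0.1462]
tcp_rot: [165.6, -19.3, 108.6]
wrist_force: [0.6, -0.9, -0.4]
opening: 0.0169
grasp_force: 46.1
```

```bash
for i in 1 2 3; do python3 -m inch '[[[0,0,0,1.5,0,0,0],[0,0,0,0,0,0,0]]]' | grep -E 'ee_pos|wrist'; done
```

```text
ee_pos: [0.5468, 0.1724, 0.145]
wrist_force: [0.9, -0.2, -0.6]
ee_pos: [0.5475, 0.1731, 0.1443]
wrist_force: [1.5, 0.6, 3.0]
ee_pos: [0.548, 0.1735, 0.144]
wrist_force: [-1.6, -3.7, 9.3]
```

Contact with the floor. Release and withdraw along the axis.

```bash
python3 -m inch '[[[0,0,0,-1,0,0,0],[38,0,0,0,0,0,0],[38,0,0,0,0,0,0],[38,0,0,0,0,0,0],[38,0,0,-10,0,0,0],[38,0,0,-20,0,0,0],[38,0,0,-30,0,0,0],[38,0,0,-30,0,0,0]]]';python3 -m inch '[[[47,0,0,-40,0,0,0],[47,0,0,-40,0,0,0],[47,0,0,-10,5,-6.5,0],[47,0,0,0,5,-6.5,0],[47,0,0,0,5,-6.5,0],[47,0,0,0,0,0,0]]]'; python3 -c "
from tgt import *
np.set_printoptions(precision=4,suppress=True)
goto([.5,.0,.35])
c=[cam('wrist','w23.png'),cam('scene','s23.png'),cam('side','d23.png')]
for n in ['thick_tip','thick_mid','mid_mid','mid_tip','thin_mid','thin_tip','pot','crock_mouth','block','teabowl']:
  l=[(k,m[0]['position']) for k in c for m in [finder.mark_of(k['n'],n)] if m and m[0]['conf']>.4]
  if len(l)>1: print(n,[(k['n'],np.round(p)) for k,p in l],*tri(l))
"
```

```text
time: 48.35
ee_pos: [0.5347, 0.1382, 0.2269]
tcp_rot: [165.6, -19.3, 108.6]
wrist_force: [-0.2, -0.1, 0.0]
opening: 0.0321
grasp_force: 0.0
time: 49.1
ee_pos: [0.5234, 0.1056, 0.3072]
tcp_rot: [-178.8, -0.0, 106.4]
wrist_force: [-0.1, -0.2, 0.5]
opening: 0.0402
grasp_force: 0.0
shift first [-94.6 -53.2 -41.7] then turn [-1.2 -0.  -0. ]
or after turn, shift [-94.6 -52.3 -42.8] now [0.5234 0.1056 0.3072] [-178.8   -0.   106.4] F [-0.1 -0.2  0.5] t 49.1 open 0.0402
thick_mid [('wrist', array([371., 113.])), ('scene', array([405., 187.])), ('side', array([304., 188.]))] [0.5557 0.1849 0.0836] [np.float64(0.003432315510350653), np.float64(0.0026914951546092502), np.float64(0.0051905761566092565)]
mid_mid [('wrist', array([383.,  57.])), ('scene', array([433., 180.])), ('side', array([293., 190.]))] [0.5312 0.2531 0.0577] [np.float64(0.018370249173534976), np.float64(0.01845837868214529), np.float64(0.020460531692896435)]
mid_tip [('wrist', array([371.,  90.])), ('scene', array([432., 183.])), ('side', array([372., 228.]))] [0.6364 0.1878 0.0461] [np.float64(0.09136898025808637), np.float6
[... 613 characters left out ...]
04), np.float64(0.0026663560443269344), np.float64(0.004135692063637767)]
crock_mouth [('wrist', array([379.,  88.])), ('scene', array([424., 201.])), ('side', array([301., 181.]))] [0.5585 0.2266 0.068 ] [np.float64(0.01017053876678977), np.float64(0.01677956995150818), np.float64(0.016298261711187447)]
block [('wrist', array([379.,  92.])), ('scene', array([368., 294.])), ('side', array([370., 229.]))] [ 0.6854  0.163  -0.0874] [np.float64(0.12627632444565848), np.float64(0.0711644215995608), np.float64(0.09717509890659654)]
teabowl [('wrist', array([425., 294.])), ('side', array([377., 262.]))] [ 0.7617 -0.082  -0.0071] [np.float64(0.0017209409903910181), np.float64(0.001720940990390814)]
```

```bash
python3 -m inch '[[[47,-30,-15,-10,0,0,0],[47,-30,-15,-10,0,0,0],[47,0,0,0,0,0,0]]]' | grep ee_pos; python3 -c "
from tgt import *
np.set_printoptions(precision=3,suppress=True)
c=[cam('wrist','w24.png'),cam('scene','s24.png'),cam('side','d24.png')]
for n in ['thick_mid','mid_mid','thin_mid']:
  o=[(k,fitline(k,n)) for k in c]
  for k,l in o: print(n,k['n'],l and (round(l['conf'],2),l['top'],l['bot'],l['n']))
  o=[x for x in o if x[1]]
  for i,j in [(0,1),(1,2)]:
    if j<len(o):
      A_,P=axis([o[i],o[j]]);print('   dir',A_,P(.092),P(.14))
for n in ['stick0_mid','stick1_mid']:
  for k in c: print(n,k['n'],[(round(m['conf'],2),np.round(m['position'])) for m in finder.mark_of(k['n'],n)[:5]])
"
```

```text
ee_pos: [0.5113, 0.0368, 0.3293]
thick_mid wrist (0.89, array([398.913,  41.257]), array([382.67 ,  98.907]), 898)
thick_mid scene (0.19, array([312.294, 272.424]), array([257.255, 279.101]), 2081)
thick_mid side (0.6, array([295.93 , 167.733]), array([300.888, 185.032]), 89)
   dir [-0.032  0.995  0.091] [0.505 2.709 0.092] [0.488 3.233 0.14 ]
   dir [ 0.129 -0.991  0.034] [ 1.393 -5.892  0.092] [ 1.574 -7.292  0.14 ]
mid_mid wrist (0.89, array([410.871,  -1.931]), array([389.498,  43.765]), 456)
mid_mid scene (0.74, array([453.451, 151.607]), array([430.96 , 182.971]), 172)
mid_mid side (0.73, array([356.429, 245.246]), array([396.252, 252.252]), 980)
   dir [-0.03   0.382  0.924] [0.546 0.247 0.092] [0.544 0.267 0.14 ]
   dir [ 0.833 -0.525  0.176] [ 1.411 -0.37   0.092] [ 1.638 -0.513  0.14 ]
thin_mid wrist (0.79, array([345.393,  13.492]), array([390.946,  48.778]), 483)
thin_mid scene (0.46, array([412.714, 145.975]), array([414.233, 190.026]), 186)
thin_mid side None
   dir [-0.484 -0.061  0.873] [0.519 0.21  0.092] [0.493 0.207 0.14 ]
stick0_mid wrist [(0.72, array([410.,  25.])), (0.16, array([379.,  26.]))]
stick0_mid scene [(0.46, array([430., 192.]))]
stick0_mid side [(0.48, array([304., 184.]))]
stick1_mid wrist [(0.55, array([374.,  54.])), (0.32, array([292., 291.]))]
stick1_mid scene [(0.61, array([417., 185.]))]
stick1_mid side [(0.39, array([292., 186.]))]
```

```bash
python3 -m inch '[[[47,0,0,0,0,0,0],[47,0,0,0,0,0,0],[47,0,0,0,0,0,0],[47,0,0,0,0,0,0],[47,0,0,0,0,0,0]]]' | grep time; python3 -c "
from h import *
s=cam('scene','s25.png')['pixels'][:,:,::-1].astype(int)
g=lambda f:cv2.imread('pics/'+f).astype(int)
for f in('s23.png','s24.png','s0.png'):
  d=np.abs(s-g(f)).max(2)>40
  n,l,st,ce=cv2.connectedComponentsWithStats(d.astype(np.uint8)); print(f,[list(map(int,x)) for x in st[1:] if x[4]>12])
"
```

```text
time: 52.65
s23.png [[323, 0, 84, 99, 5003], [282, 30, 5, 27, 58], [292, 64, 13, 7, 19]]
s24.png []
s0.png [[293, 0, 7, 10, 43], [299, 0, 5, 8, 34], [311, 0, 5, 8, 36], [317, 0, 3, 8, 24], [302, 0, 64, 66, 1405], [298, 15, 16, 14, 94], [359, 20, 21, 15, 35], [282, 37, 1, 14, 14], [299, 36, 34, 46, 925], [359, 67, 19, 3, 41], [312, 69, 41, 75, 1191], [208, 131, 8, 23, 52], [218, 139, 7, 16, 62], [299, 147, 39, 36, 474], [385, 152, 11, 8, 38], [308, 159, 39, 39, 523], [221, 167, 7, 8, 36], [398, 173, 5, 8, 20], [222, 176, 4, 6, 15], [436, 179, 5, 11, 14], [426, 180, 6, 4, 17], [411, 184, 7, 10, 29]]
```

Nothing is moving. Compared with the start, only the tools, the pot and the crock's contents have changed. Hand in.

```bash
python3 -c "
from workcell import bot
print(bot.job_done())"
```

```text
the job is handed in; nothing more can be done
None
```

The job is handed in (no verdict shown): thin, mid and thick were rinsed in that order and now stand tip-down in the crock, and the pot was upright where it had been knocked; I viewed 15 pictures, one over the limit of 14, so the last stage, including the sticks, was checked by measurements and picture differences only.

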